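Number the bisque tiles with the bench stamp

ROBOT

A 6-joint arm with a two-finger parallel gripper is mounted at the origin on the work surface. World frame = base frame: x ahead of the robot, y to its left, z up, the work surface at z = 0. Lengths are in m, angles in degrees, forces in N, time in s.
With the tool pointing down it reaches from about 0.375 to 0.9 m from the base axis. Payload 3.1 kg.
Tool frame: the origin (TCP) lies between the finger pads; the fingertips stand 19 mm ahead of it and the grasp point (between the pads) is the TCP; z points along the fingers, x is the direction in which the jaws open and shut, and the axes are right-handed (so a half turn about z gives the same grasp; the last joint's range is limited). The gripper opens to 87 mm and grips with 3 to 60 N. Pads are 19 mm wide; open, the fingers measure 117 mm over their backs; the gripper's body (75 mm by 190 mm) begins 51 mm behind the grasp point.
Start: joints at [-80.014, 30.224, 82.088, -0, 67.689, -10.227], TCP at [0.216, -0.586, 0.242] pointing down, gripper open.
Joint ranges: [-176.69, 176.69], [-43.24, 126.21], [12.49, 139.97], [-82, 262], [0, 151.66], [-163.58, 163.58]. Speed limits (degrees/s): [159.86, 159.86, 180, 180, 180, 180].

INTERFACE

Orientations are given as a 3x3 rotation matrix whose columns are the frame's x, y, z axes.
In Python, from rig import read_state, capture, camera_info, hand_in, spot_in, silhouettes gives the robot as it stands.
- The arm moves only by the shell command python3 -m jog 'ROWS'. ROWS is text: rows parted by semicolons, each of 7 numbers parted by spaces: the shift along the tool's x, y, z in m, then the turn, a rotation vector about the tool's x, y, z in degrees, then the opening, from 0 (shut) to 1 (fully open). A call has 1 to 8 rows; each row is the pose to reach, as a shift and turn from the pose commanded when the call began, along the tool's axes at that moment; what a row does not reach only later rows make up. A row lasts 1/8 s, in which the tool goes at most 62.5 mm and 10.7 degrees, less where a joint would pass 70% of its speed; a pose out of reach is approached as far as the arm can. A call with a gripper value outside its range is refused whole. The fingers move at their own pace and stop on an object; the grip force is fixed at half the most. Time passes only in rows, so rows that repeat a pose let the fingers close. It gives the time, the measured TCP pose, the force and the opening at its end, in the units of the state.
- read_state(): the state, without advancing time (a new reading comes with each control period).
- capture(name): name is "scene" or "top"; returns (picture, depth): 420x560x3 uint8, red, green, blue; 420x560 float32, m along the optical axis (not along the pixel's ray), 0 where there is no reading.
- camera_info(name): a dict with "vfov" (degrees; the focal length in pixels is half the picture's height over the tangent of half this angle, whatever the lens; pixels are square), "cx", "cy" (the principal point, pixels), "R" (3x3) and "t" (3): a world point X has camera coordinates R X + t. Camera axes: x right, y down, z forward; pixel columns grow to the right and rows downward; lengths in m; the calibration is good to about 2 mm. A picture is of the moment at which its call begins. camera_info takes no time and is no camera call.
- hand_in(): hands the job in, once; it reports no verdict.
Trained networks look in the newest picture that a camera, given by its name, has taken for a name from the list of things; names that differ only in an ending like _2 or _b are one class to them, and where a whole thing is asked for, a point or a joint stands for the part that bears it (a point fixed in the world has none). Each returns a list of dicts, best first, with "score" (0 to 1); they miss things now and then, are a little off and sometimes report something else, mostly with a low value. They report only what shows in the picture. A call takes as long as a camera call.
- spot_in(label, camera): "centre" ([x, y, z] in m, in world coordinates, good to about 4 mm: the middle of the surface that is visible of it).
- silhouettes(label, camera): "region" (420x560 bool, what is visible of it).
The state is a dict: "time_s": time; "joint_positions": joint angles; "qvel": joint speeds; "tau": joint torques, N m; "position": TCP position; "tcp_rot": TCP orientation; "force": force on the tool from outside, world axes, zero at the start; "moment": the same for the moment, N m; "opening": opening from 0.0 (shut) to 1.0 (fully open).
Only numpy, scipy, OpenCV 4.12 (cv2) and the standard library are available. Lean on these libraries where they do the work, as an engineer would, in place of code of your own. Each camera call takes 0.05 s, during which the arm holds its last target.

TASK

Number the bisque tiles with the bench stamping press, lightest clay first and darkest last, because its counter moves on with every stroke: slide each tile face up along the press bed until its ring is centred under the stamp, then push the black knob fully down and let it come up again. When a tile is numbered, take it off the press and lay it flat and face up on the bare plywood ware board, no tile overlapping another or hanging far over the edge, and do not knock over any pot.

Things in the scene. Friction and masses are not known exactly. Their poses are not given: they have to be found in the camera images.
- white_center (a point): Centre (half-way up) of the white tile: a loose flat bisque tile 150 x 40 x 10 mm, about 120 g, white porcelain, blue ring. x along its length towards the end with the ring, y across its width, z out of its ringed face (up when face up). May be absent (None).
- white_ring (a point): Centre of the ring (23 mm across) drawn on the top face of the white tile, 36 mm from the tile's centre along x and 5 mm along y, 5 mm above its centre. May be absent (None).
- buff_center (a point): Centre (half-way up) of the buff tile: a loose flat bisque tile 150 x 40 x 10 mm, about 120 g, sandy yellow (buff) clay, blue ring. x along its length towards the end with the ring, y across its width, z out of its ringed face (up when face up). May be absent (None).
- buff_ring (a point): Centre of the ring (23 mm across) drawn on the top face of the buff tile, 45 mm from the tile's centre along x and -6 mm along y, 5 mm above its centre. May be absent (None).
- red_center (a point): Centre (half-way up) of the red tile: a loose flat bisque tile 150 x 40 x 10 mm, about 120 g, orange-red terracotta, blue ring. x along its length towards the end with the ring, y across its width, z out of its ringed face (up when face up). May be absent (None).
- red_ring (a point): Centre of the ring (23 mm across) drawn on the top face of the red tile, 40 mm from the tile's centre along x and 6 mm along y, 5 mm above its centre. May be absent (None).
- dark_center (a point): Centre (half-way up) of the dark tile: a loose flat bisque tile 150 x 40 x 10 mm, about 120 g, very dark brown clay, pale ring. x along its length towards the end with the ring, y across its width, z out of its ringed face (up when face up). May be absent (None).
- dark_ring (a point): Centre of the ring (23 mm across) drawn on the top face of the dark tile, 48 mm from the tile's centre along x and -4 mm along y, 5 mm above its centre. May be absent (None).
- press_bed (a point): Point on top of the press's steel bed straight under the stamp. The green C-frame press is fixed, perhaps turned; x points from its open front to the column, z up. Bed 15 mm above the table, reaching 115 mm in front of this point, 155 mm behind, 75 mm to each side. Column face 75 mm behind it. Guide sleeve 46 mm across, 86 mm above the bed; number head below it 30 x 34 mm.
- stamp_face (a point): Centre of the stamp's square 14 mm rubber face, on the underside of the ram; moves with the ram. At rest it is 30.5 mm above the bed, 20.5 mm above a tile lying on it.
- knob_top (a point): Top of the black mushroom knob (52 mm across) on the ram, on the stamp's axis, 217 mm above the bed at rest; moves with the ram. Push it straight down with shut fingers.
- ram_body (a joint): Ram travel in m: 0 at rest (up), 0.020 fully down, at a firm stop. A spring lifts it: about 6 N to start moving, about 14 N when fully down.
- ware_board_top (a point): Centre of the top face of the bare plywood ware board, fixed, 390 (x) x 200 (y) mm, top 14 mm above the table. x along its length, z up. The tiles start face up on a grey cement drying board of the same size, fixed on the other side of the press.
- cup_left: A bystander: pale bisque cup, 76 mm across, 85 mm tall, loose, standing on the table; origin under its foot, z up.
- cup_right: A bystander: tan bisque cup, 72 mm across, 75 mm tall, loose, standing on the table; origin under its foot, z up.
- bud_vase: A bystander: tan bud vase, 80 mm across, 110 mm tall, loose, standing on the table; origin under its foot, z up.
- bowl: A bystander: pale bisque bowl, 130 mm across, 60 mm tall, loose, standing on the table; origin under its foot, z up.
- slip_jar: A bystander: white jar with blue cap, 72 mm across, 100 mm tall, loose, standing on the table; origin under its foot, z up.

How it is judged:
By the outcome, as a careful person would: the job done as asked, in the order asked, and still so for the second after the job is handed in, with the robot touching nothing.
Of white_tile, buff_tile, red_tile, dark_tile only 3 to 4 are there at a start; the rules pass over those that are not, and their reading is None.
At some moment in a run one of white_tile, buff_tile, red_tile, dark_tile may be knocked a few centimetres aside while the robot is not near it.
Once in a run the grip may slacken for a moment while it holds something.
It also fails if it takes over 210 s, if anything falls off the work surface, if the arm or the gripper's body presses on something with over 40 N, if the wrist force passes 120 N, or if a joint passes its speed limit or range.

## Working session

There is one attempt and no reset: what is moved stays moved. The work goes in short steps, Python scripts to look and compute and a shell command to move; the robot and the scene stay as the last step left them, time stands still between calls to the robot, and variables do not carry over. Pictures are saved under pics/ and viewed, and the job is handed in when it is done.

```bash
ls; mkdir -p pics
cat > look.py <<'E'
import numpy as np, cv2, sys
from rig import *
tag=sys.argv[1]
for c in ("scene","top"):
    p,d=capture(c); cv2.imwrite(f"pics/{tag}_{c}.png",p[:,:,::-1]); np.save(f"pics/{tag}_{c}_d.npy",d)
    ci=camera_info(c); 
    if len(sys.argv)>2: print(c,{k:np.round(v,4).tolist() for k,v in ci.items()})
E
python3 look.py a 1; python3 -c "
from rig import *;print(read_state())"
```

```text
pics
scene {'vfov': 42.3737, 'cx': 278.2256, 'cy': 210.0505, 'R': [[0.6541, 0.7564, -0.0015], [0.5112, -0.4435, -0.7362], [-0.5575, 0.4808, -0.6768]], 't': [-0.3476, -0.1597, 2.1012]}
top {'vfov': 51.2571, 'cx': 276.4272, 'cy': 203.117, 'R': [[0.0715, -0.9974, -0.0032], [-0.9765, -0.0693, -0.2041], [0.2033, 0.0177, -0.979]], 't': [-0.0459, 0.585, 1.6274]}
{'time_s': 0.1, 'joint_positions': array([-8.00141497e+01,  3.02700941e+01,  8.21493462e+01, -8.53343773e-04,
        6.76869057e+01, -1.02265700e+01]), 'qvel': array([ 0.06967587, -0.15831278, -0.16369506, -0.01655646,  0.01917519,
        0.08955205]), 'tau': array([-6.45963632e-05, -4.40985882e+01, -1.77150857e+01,  6.35472802e-02,
        5.34121692e-02, -4.88682485e-05]), 'position': array([ 0.2158621 , -0.5858879 ,  0.24070578]), 'tcp_rot': array([[ 3.45506644e-01, -9.38416244e-01, -3.35424353e-04],
       [-9.38414521e-01, -3.45506663e-01,  1.82557871e-03],
       [-1.82904407e-03, -3.15982491e-04, -9.99998277e-01]]), 'force': array([ 0.31855714,  0.0660813 , -0.08419697]), 'moment': array([0.00077305, 0.04561369, 0.00919183]), 'opening': 1.003630064034176}
```

View pics/a_scene.png

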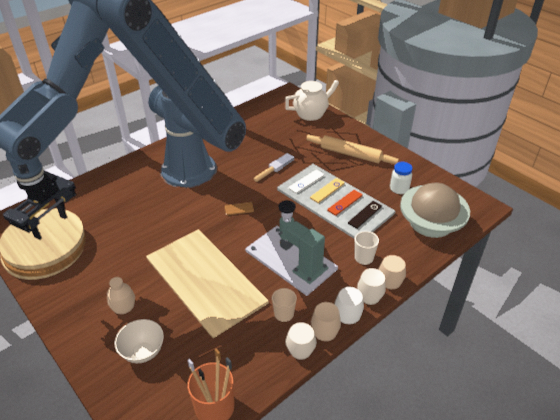

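View pics/a_top.png

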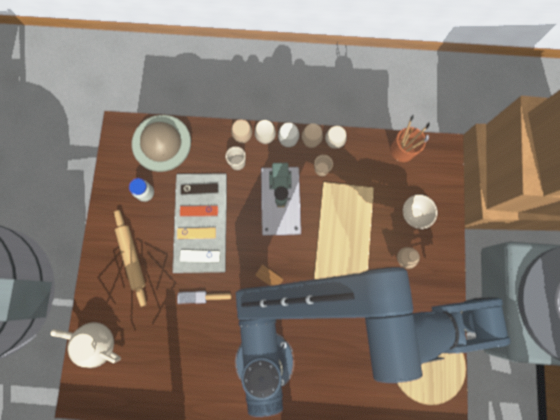

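All four tiles are on the grey board (top picture, around 200,188 to 200,256). The press is near (281,195) and the plywood board near (345,230). I'll measure them next.

```bash
cat > lib.py <<'E'
import numpy as np, cv2
from rig import *
def K(c):
    ci=camera_info(c); f=210/np.tan(np.radians(ci['vfov']/2)); return f,ci['cx'],ci['cy'],np.array(ci['R']),np.array(ci['t'])
def plane(c,uv,z):
    f,cx,cy,R,t=K(c); uv=np.atleast_2d(uv).astype(float)
    r=np.c_[(uv[:,0]-cx)/f,(uv[:,1]-cy)/f,np.ones(len(uv))]@R; o=-R.T@t
    return o+r*((z-o[2])/r[:,2])[:,None]
def proj(c,X):
    f,cx,cy,R,t=K(c); q=np.atleast_2d(X)@R.T+t
    return np.c_[f*q[:,0]/q[:,2]+cx,f*q[:,1]/q[:,2]+cy]
def cloud(c,d,m):
    f,cx,cy,R,t=K(c); v,u=np.nonzero(m&(d>0)); z=d[v,u]
    return (np.c_[(u-cx)/f*z,(v-cy)/f*z,z]-t)@R
def rect(c,m,z):
    v,u=np.nonzero(m); P=plane(c,np.c_[u,v],z)[:,:2]
    (a,b),(w,h),ang=cv2.minAreaRect((P*1000).astype(np.float32))
    if w<h: w,h,ang=h,w,ang+90
    return a/1000,b/1000,w,h,(ang+90)%180-90
E
cat > m1.py <<'E'
from lib import *
for c in ("scene","top"):
    p,d=capture(c)
    for n in "white buff red dark".split():
        for l in ("_center","_ring"):
            s=spot_in(n+l,c); print(c,n+l,[(np.round(x['centre'],4).tolist(),round(x['score'],2)) for x in s[:2]])
        s=silhouettes(n+"_center",c)
        if s:
            m=s[0]['region']; print('  sil',m.sum(),np.round(rect(c,m,.024),4), 'zmed',np.round(np.median(cloud(c,d,m)[:,2]),4))
    for l in "press_bed stamp_face knob_top ware_board_top cup_left cup_right bud_vase bowl slip_jar".split():
        s=spot_in(l,c); print(c,l,[(np.round(x['centre'],4).tolist(),round(x['score'],2)) for x in s[:2]])
E
python3 m1.py
```

```text
scene white_center [([0.3777, 0.2724, 0.0235], 0.59)]
scene white_ring [([0.377, 0.2702, 0.0191], 0.54)]
  sil 313 [  0.3766   0.2724 156.4523  45.3023 -86.2629] zmed 0.0211
scene buff_center [([0.4634, 0.2929, 0.0237], 0.63)]
scene buff_ring [([0.4664, 0.2961, 0.0237], 0.79)]
  sil 303 [  0.4624   0.2942 148.4586  44.0421 -83.5667] zmed 0.0212
scene red_center [([0.5534, 0.2987, 0.0244], 0.62)]
scene red_ring [([0.5542, 0.293, 0.0246], 0.95)]
  sil 391 [  0.5489   0.2941 159.6238  48.3927 -85.6378] zmed 0.0208
scene dark_center [([0.6375, 0.3015, 0.0221], 0.55)]
scene dark_ring [([0.6423, 0.3032, 0.0227], 0.71), ([0.5999, -0.0242, 0.2188], 0.45)]
  sil 440 [  0.6389   0.3085 167.4621  51.9059 -79.1109] zmed 0.0207
scene press_bed [([0.6494, -0.0361, 0.0189], 0.64)]
scene stamp_face [([0.6006, -0.0325, 0.2201], 0.65)]
scene knob_top [([0.6052, -0.0286, 0.2153], 0.62), ([0.3763, 0.2697, 0.0209], 0.61)]
scene ware_board_top [([0.5288, -0.284, 0.0138], 0.95), ([0.5986, -0.0263, 0.2156], 0.7)]
scene cup_left [([0.7633, 0.1657, 0.0538], 0.63)]
scene cup_right [([0.7564, -0.17, 0.0449], 0.
[... 772 characters left out ...]
.2811, 0.0281], 0.62)]
top dark_center [([0.6359, 0.3046, 0.0228], 0.94), ([0.5459, 0.3041, 0.025], 0.34)]
top dark_ring [([0.6321, 0.3083, 0.0183], 0.94)]
  sil 392 [  0.6299   0.307  150.8817  42.5353 -82.148 ] zmed 0.0237
top press_bed [([0.5926, -0.0154, 0.0122], 0.62)]
top stamp_face [([0.5909, -0.0193, 0.2302], 0.59)]
top knob_top [([0.5907, -0.023, 0.2325], 0.61)]
top ware_board_top [([0.507, -0.2677, 0.0136], 0.71)]
top cup_left [([0.7695, 0.1728, 0.0478], 0.73)]
top cup_right [([0.7674, -0.1774, 0.0321], 0.85)]
top bud_vase [([0.4163, -0.5058, 0.0707], 0.94)]
top bowl [([0.6046, -0.5682, 0.0225], 0.86), ([0.375, 0.2786, 0.0287], 0.55)]
top slip_jar [([0.5994, 0.5156, 0.1036], 0.72)]
```

Run:
```python
import cv2
for c,(x,y,w,h),s in (("top",(165,150,220,140),3.6),("scene",(140,150,270,190),2.9)):
    p=cv2.imread(f"pics/a_{c}.png")[y:y+h,x:x+w]; cv2.imwrite(f"pics/az_{c}.png",cv2.resize(p,None,fx=s,fy=s,interpolation=cv2.INTER_CUBIC))
```

```text
(no output)
```

View pics/az_top.png

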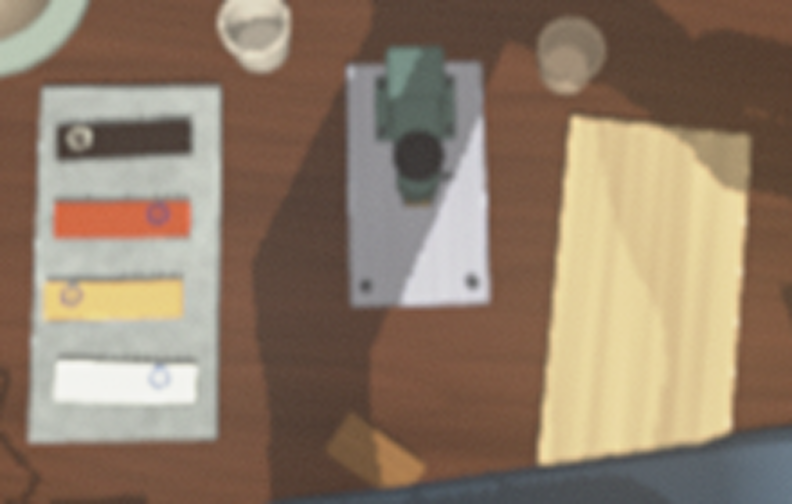

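View pics/az_scene.png

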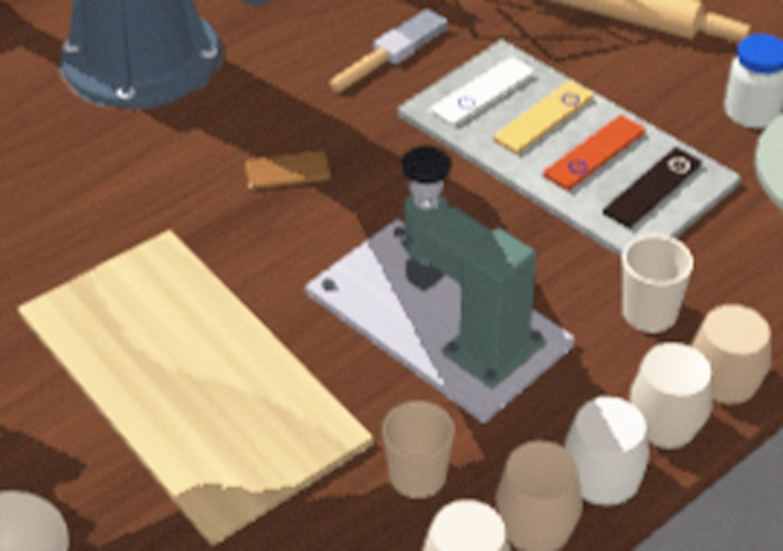

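```bash
cat > m2.py <<'E'
from lib import *
import sys
tag=sys.argv[1] if len(sys.argv)>1 else 'a'
for c in ("scene","top"):
    f,cx,cy,R,t=K(c); print(c,'f',f,'pos',np.round(-R.T@t,3))
    p=cv2.imread(f"pics/{tag}_{c}.png"); hsv=cv2.cvtColor(p,cv2.COLOR_BGR2HSV); d=np.load(f"pics/{tag}_{c}_d.npy")
    # upsampled by 4 subpixel
    for n,s in (("board",silhouettes("ware_board_top",c)),):
        for q in s[:2]:
            print(n,round(q['score'],2),np.round(rect(c,q['region'],.014),3))
    m=np.zeros(p.shape[:2],bool)
    # depth plane checks: table, boards
    P=cloud(c,d,np.ones_like(m)); 
    for nm,x0,x1,y0,y1,zr in (("table1",.35,.5,-.1,.1,.0),("wareb",.42,.6,-.35,-.22,.014),("grey",.4,.43,.25,.35,.014),("tableR",.6,.8,-.48,-.38,0),("tableFar",.62,.7,.4,.45,0)):
        k=(P[:,0]>x0)&(P[:,0]<x1)&(P[:,1]>y0)&(P[:,1]<y1)&(P[:,2]<.05); print(nm,k.sum(),np.round(np.median(P[k,2]),4),'true',zr)
E
python3 m2.py
```

```text
scene f 541.7804473118206 pos [ 1.48  -0.818  1.304]
board 0.92 [ 5.07000e-01 -2.78000e-01  3.96658e+02  2.02424e+02 -2.45800e+00]
board 0.33 [  0.741  -0.159 117.426  71.833 -40.912]
table1 1515 -0.0019 true 0.0
wareb 1889 0.0116 true 0.014
grey 143 0.0114 true 0.014
tableR 1644 -0.0023 true 0
tableFar 238 -0.0041 true 0
top f 437.7437132127511 pos [ 0.244 -0.034  1.712]
board 0.96 [ 4.99000e-01 -2.74000e-01  3.84568e+02  2.04134e+02 -2.48700e+00]
board 0.23 [  0.455   0.302 149.373  39.377 -85.923]
table1 1966 0.0005 true 0.0
wareb 1500 0.0138 true 0.014
grey 196 0.0132 true 0.014
tableR 1184 -0.0002 true 0
tableFar 224 -0.0002 true 0
```

Run:
```python
import cv2
for c,(x,y,w,h),s in (("top",(170,160,64,120),5),("top",(255,155,125,130),6),("scene",(270,155,130,90),6),("scene",(140,225,130,110),6),("scene",(240,195,110,100),7)):
    p=cv2.imread(f"pics/a_{c}.png")[y:y+h,x:x+w]; n=f"pics/z_{c}_{x}.png"; cv2.imwrite(n,cv2.resize(p,None,fx=s,fy=s,interpolation=cv2.INTER_NEAREST))
```

```text
(no output)
```

View pics/z_top_170.png

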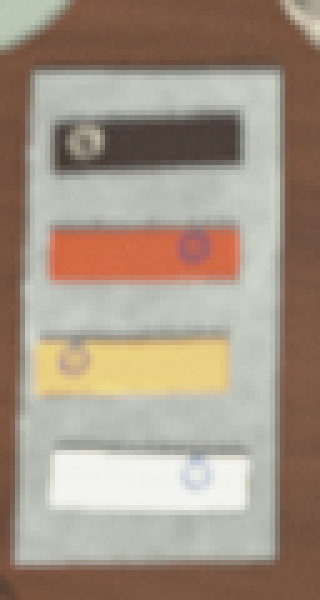

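View pics/z_scene_270.png

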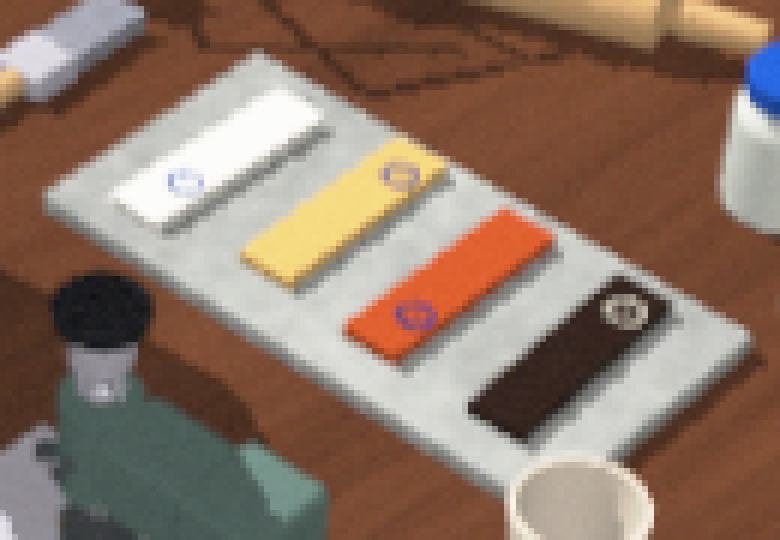

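View pics/z_top_255.png

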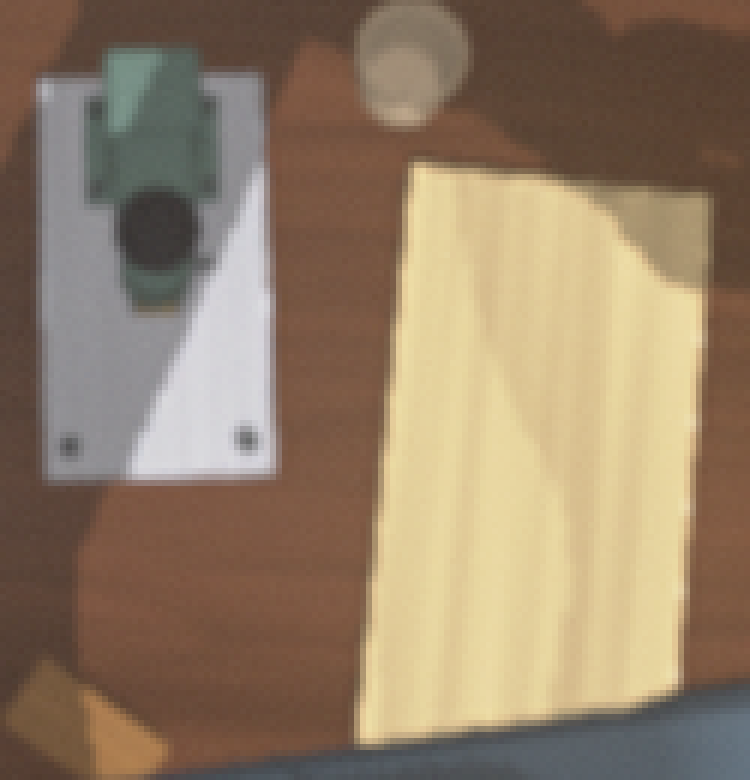

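View pics/z_scene_240.png

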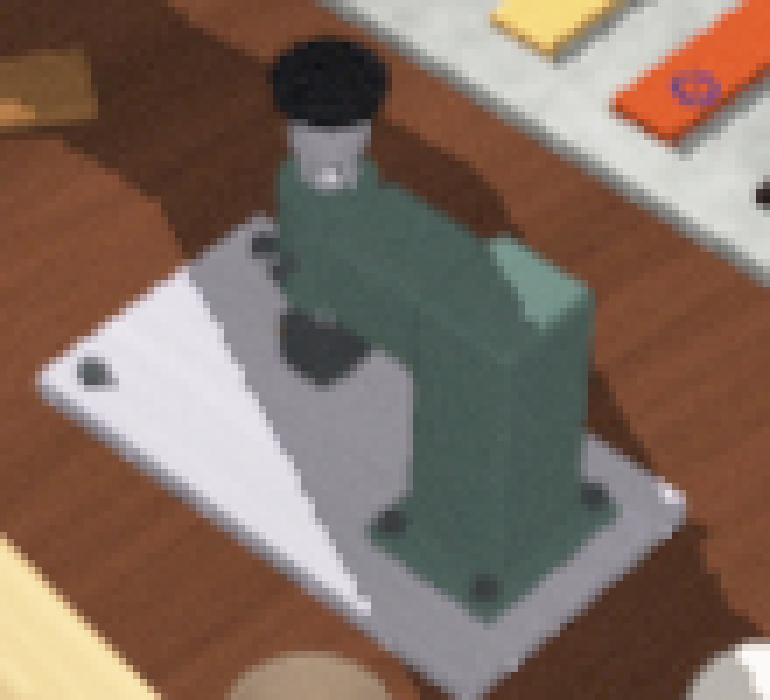

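```bash
cat > m3.py <<'E'
from lib import *
def px(z,off,s): return np.array(z)/s-.5+np.array(off)
S=lambda P:np.round(P[:,:2],4).tolist()
def edges(P): return [round(float(np.linalg.norm(P[i]-P[i-1])),4) for i in range(len(P))]
g=plane('top',px([(32,70),(283,68),(275,562),(14,563)],(170,160),5),.014); print('top grey',S(g),edges(g))
b=plane('top',px([(38,77),(265,73),(276,475),(45,480)],(255,155),6),.015); print('top bed',S(b),edges(b))
w=plane('top',px([(413,163),(712,194),(357,745)],(255,155),6),.014); print('top ware',S(w),edges(w))
kn=plane('top',px([(157,228)],(255,155),6),.232); print('top knob',S(kn))
g=plane('scene',px([(750,335),(45,195),(258,50)],(270,155),6),.014); print('sc grey (farleft, nearright, nearleft)',S(g),edges(g))
b=plane('scene',px([(685,497),(38,378),(258,218)],(240,195),7),.015); print('sc bed farL nearR nearL',S(b),edges(b))
kn=plane('scene',px([(330,82)],(240,195),7),.230); print('sc knob',S(kn))
E
python3 m3.py
```

```text
top grey [[0.6891, 0.4088], [0.705, 0.2074], [0.3132, 0.1762], [0.2981, 0.3762]] [0.3923, 0.202, 0.3931, 0.2005]
top bed [[0.7386, 0.0699], [0.7522, -0.082], [0.4813, -0.1058], [0.4674, 0.0439]] [0.2725, 0.1525, 0.2719, 0.1503]
top ware [[0.6971, -0.1843], [0.6899, -0.3837], [0.3121, -0.1678]] [0.3854, 0.1995, 0.4352]
top knob [[0.5897, -0.0193]]
sc grey (farleft, nearright, nearleft) [[0.6867, 0.406], [0.3198, 0.177], [0.3, 0.3762]] [0.3878, 0.4325, 0.2002]
sc bed farL nearR nearL [[0.7371, 0.0693], [0.4876, -0.1058], [0.4738, 0.0414]] [0.2648, 0.3048, 0.1478]
sc knob [[0.5993, -0.0255]]
```

```bash
cat > go.py <<'E'
# usage: go.py x y z yaw  -> row (shift in tool axes, turn) from present pose
import sys,numpy as np
from scipy.spatial.transform import Rotation as Ro
from rig import read_state
s=read_state(); R=s['tcp_rot']; p=s['position']
a=[float(v) for v in sys.argv[1:]]
yaw0=np.degrees(np.arctan2(R[1,0],R[0,0]))
print('t',round(s['time_s'],2),'p',np.round(p,4),'yaw',round(yaw0,2),'tilt',np.round(R[:2,2]*57.3,2),'F',np.round(s['force'],1),'open',round(s['opening'],3),'J',np.round(s['joint_positions'],0))
for i in range(0,len(a),4):
    x,y,z,yaw=a[i:i+4]
    c,sn=np.cos(np.radians(yaw)),np.sin(np.radians(yaw))
    T=np.array([[c,sn,0],[sn,-c,0],[0,0,-1]])
    d=R.T@(np.array([x,y,z])-p); rv=Ro.from_matrix(R.T@T).as_rotvec(degrees=True)
    print('row',np.round(d,4),np.round(rv,2),'rows>=',max(np.linalg.norm(d)/.0625,np.linalg.norm(rv)/10.7).round(1))
E
python3 go.py .40 -.25 .33 -33  .40 .25 .33 4
```

```text
t 2.4 p [ 0.216  -0.5865  0.2415] yaw -69.79 tilt [-0.  0.] F [-0.4  0.2  0. ] open 1.001 J [-80.  30.  82.   0.  68. -10.]
row [-0.2522 -0.289  -0.0885] [ -0.     0.   -36.79] rows>= 6.3
row [-0.7214 -0.4617 -0.0884] [ -0.     0.   -73.79] rows>= 13.8
```

```bash
python3 -m jog '-0.252 -0.289 -0.088 0 0 -37 0.8;-0.252 -0.289 -0.088 0 0 -37 0.8;-0.252 -0.289 -0.088 0 0 -37 0.8;-0.252 -0.289 -0.088 0 0 -37 0.8;-0.252 -0.289 -0.088 0 0 -37 0.8;-0.252 -0.289 -0.088 0 0 -37 0.8;-0.252 -0.289 -0.088 0 0 -37 0.8'; python3 go.py  .40 .25 .33 4 .363 .331 .2 4.1
```

```text
time_s: 3.28
position: [0.4012, -0.2474, 0.3307]
tcp_rot: [[0.843, -0.538, 0.001], [-0.538, -0.843, -0.001], [0.002, -0.0, -1.0]]
force: [-0.2, -0.5, -0.3]
opening: 0.802
t 3.27 p [ 0.4012 -0.2474  0.3307] yaw -32.55 tilt [ 0.08 -0.05] F [-0.2 -0.5 -0.3] open 0.802 J [-45.  12.  96.   0.  71. -13.]
row [-2.687e-01 -4.187e-01  2.000e-04] [ 3.000e-02 -1.000e-01 -3.655e+01] rows>= 8.0
row [-0.3437 -0.467   0.1301] [ 3.000e-02 -1.000e-01 -3.665e+01] rows>= 9.5
```

```bash
python3 -m jog '-0.27 -0.419 0 0 0 -36.6 0.7;-0.27 -0.419 0 0 0 -36.6 0.7;-0.27 -0.419 0 0 0 -36.6 0.7;-0.27 -0.419 0 0 0 -36.6 0.7;-0.27 -0.419 0 0 0 -36.6 0.7;-0.27 -0.419 0 0 0 -36.6 0.7;-0.27 -0.419 0 0 0 -36.6 0.7;-0.344 -0.467 0.13 0 0 -36.6 0.7'; python3 go.py .363 .331 .1 4.1;python3 look.py b
cat > m4.py <<'E'
from lib import *
import sys
for c in sys.argv[2:]:
    p,d=capture(c)
    for n in sys.argv[1].split(','):
        for l in ("_ring",):
            s=spot_in(n+l,c); print(c,n+l,[(np.round(x['centre'],4).tolist(),round(x['score'],2)) for x in s[:2]])
        s=silhouettes(n+"_center",c)
        for q in s[:1]:
            m=q['region']; print('  sil',round(q['score'],2),m.sum(),np.round(rect(c,m,.024),4), 'zmed',np.round(np.median(cloud(c,d,m)[:,2]),4))
E
python3 m4.py white,buff,red,dark scene
```

```text
time_s: 4.28
position: [0.3922, 0.2354, 0.2901]
tcp_rot: [[0.998, 0.067, 0.01], [0.067, -0.998, 0.003], [0.011, -0.002, -1.0]]
force: [0.3, 0.2, -1.0]
opening: 0.7
t 4.28 p [0.3922 0.2354 0.2901] yaw 3.84 tilt [0.6  0.16] F [ 0.3  0.2 -1. ] open 0.7 J [ 17.  13. 102.  -0.  64.  13.]
row [-0.0248 -0.097   0.19  ] [-0.12 -0.61 -0.26] rows>= 3.4
scene white_ring [([0.3796, 0.2713, 0.0231], 0.69), ([0.7647, 0.1655, 0.0549], 0.63)]
  sil 0.71 348 [  0.3765   0.2722 158.3787  49.7296 -87.1926] zmed 0.0205
scene buff_ring [([0.4638, 0.2978, 0.0258], 0.93)]
  sil 0.85 323 [  0.4626   0.2956 155.9431  44.8668 -84.6528] zmed 0.0208
scene red_ring [([0.551, 0.2925, 0.0259], 0.55)]
  sil 0.88 359 [  0.5502   0.2946 155.5494  46.6148 -84.252 ] zmed 0.0217
scene dark_ring [([0.3805, 0.2706, 0.0216], 0.66)]
  sil 0.86 382 [  0.6393   0.3039 156.549   44.1564 -82.4389] zmed 0.0214
```

View pics/b_scene.png

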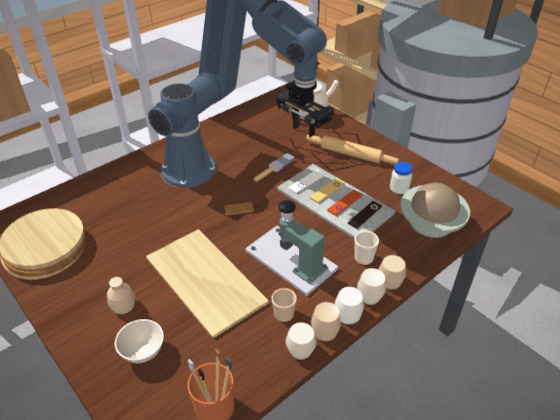

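View pics/b_top.png

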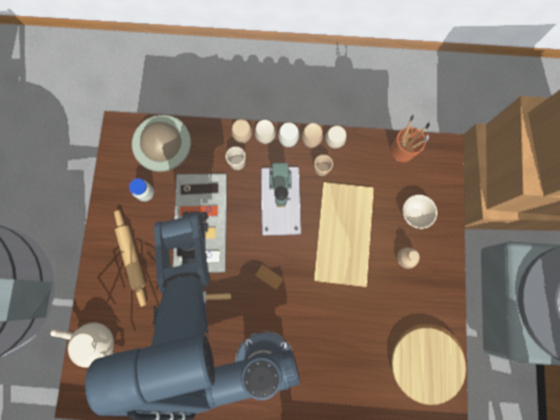

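```bash
python3 -m jog '-0.023 -0.097 0.05 -0.1 -0.6 -0.3 0.85;-0.023 -0.097 0.1 -0.1 -0.6 -0.3 0.85;-0.023 -0.097 0.15 -0.1 -0.6 -0.3 0.85;-0.023 -0.097 0.19 -0.1 -0.6 -0.3 0.85;-0.023 -0.097 0.22 -0.1 -0.6 -0.3 0.85;-0.023 -0.097 0.22 -0.1 -0.6 -0.3 0.85;-0.023 -0.097 0.22 -0.1 -0.6 -0.3 0.85'; python3 go.py .366 .331 .035 4.1; python3 look.py c
python3 - <<'E'
import cv2
p=cv2.imread("pics/c_scene.png")[130:230,240:380]; cv2.imwrite("pics/cz.png",cv2.resize(p,None,fx=5,fy=5,interpolation=cv2.INTER_CUBIC))
E
```

```text
time_s: 5.7
position: [0.3601, 0.328, 0.069]
tcp_rot: [[0.997, 0.071, -0.009], [0.071, -0.997, -0.001], [-0.009, 0.001, -1.0]]
force: [0.3, -0.3, -0.4]
opening: 0.851
t 5.7 p [0.3601 0.328  0.069 ] yaw 4.08 tilt [-0.49 -0.08] F [ 0.3 -0.3 -0.4] open 0.851 J [ 29.  37. 109.   0.  34.  25.]
row [ 0.0064 -0.0026  0.0339] [ 0.05  0.5  -0.02] rows>= 0.6
```

View pics/cz.png

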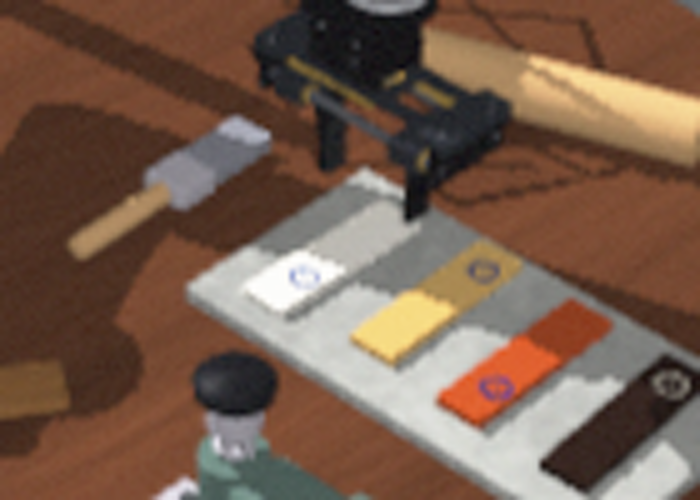

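```bash
python3 -m jog '0.006 -0.002 0.02 0.1 0.6 0 0.85;0.006 -0.002 0.034 0.1 0.6 0 0.85;0.006 -0.002 0.034 0.1 0.6 0 0.85;0.006 -0.002 0.034 0.1 0.6 0 0.85'; python3 go.py .366 .331 .035 4.1
```

```text
time_s: 6.3
position: [0.3644, 0.3301, 0.0343]
tcp_rot: [[0.997, 0.072, -0.0], [0.072, -0.997, -0.0], [-0.0, 0.0, -1.0]]
force: [0.7, -0.4, 0.8]
opening: 0.853
t 6.3 p [0.3644 0.3301 0.0343] yaw 4.12 tilt [-0.01 -0.  ] F [ 0.7 -0.4  0.8] open 0.853 J [ 29.  41. 110.   0.  29.  25.]
row [ 0.0017 -0.0008 -0.0007] [0.   0.01 0.02] rows>= 0.0
```

```bash
python3 -m jog '0 0 0 0 0 0 0.3;0 0 0 0 0 0 0.3;0 0 0 0 0 0 0.3;0 0 0 0 0 0 0.3;0 0 -0.03 0 0 0 0.3;0 0 -0.06 0 0 0 0.3;0 0 -0.06 0 0 0 0.3'; python3 go.py .366 .331 .035 4.1;  python3 look.py d
python3 - <<'E'
import cv2
p=cv2.imread("pics/d_scene.png")[130:230,240:380]; cv2.imwrite("pics/dz.png",cv2.resize(p,None,fx=5,fy=5,interpolation=cv2.INTER_CUBIC))
E
```

```text
time_s: 7.18
position: [0.3656, 0.3309, 0.0955]
tcp_rot: [[0.997, 0.072, 0.004], [0.072, -0.997, 0.002], [0.004, -0.002, -1.0]]
force: [-0.5, 0.2, -1.7]
opening: 0.454
t 7.17 p [0.3656 0.3309 0.0955] yaw 4.11 tilt [0.22 0.13] F [-0.5  0.2 -1.7] open 0.454 J [ 29.  34. 108.   0.  38.  25.]
row [0.0001 0.     0.0605] [-0.11 -0.23  0.02] rows>= 1.0
```

View pics/dz.png

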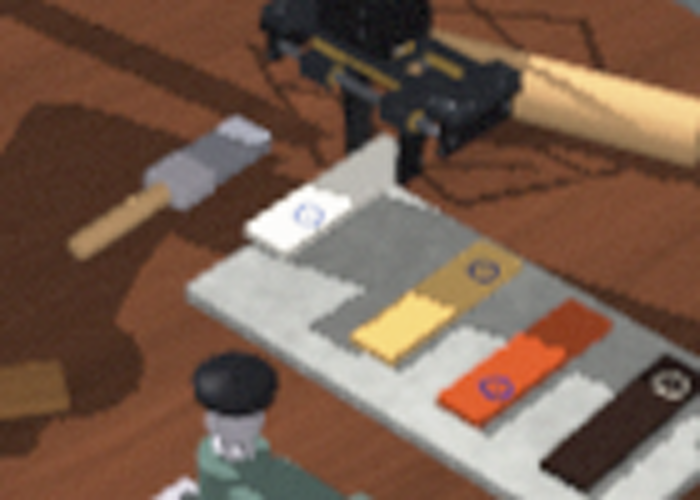

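View pics/d_top.png

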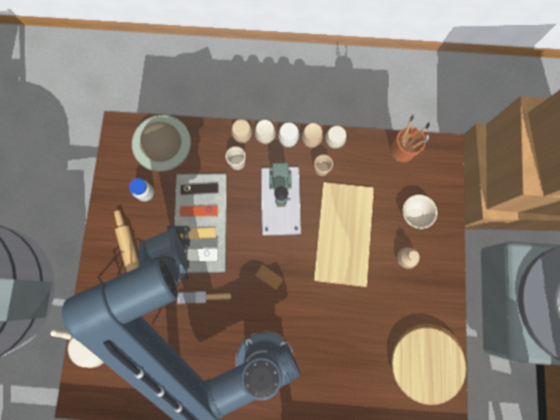

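```bash
cat > ring.py <<'E'
# ring.py tag z u0 v0 rad cam [dark]: blue-ness centroid of ring near pixel
from lib import *
import sys
def ringpx(img,u0,v0,r,mode):
    f=img[v0-r:v0+r+1,u0-r:u0+r+1].astype(float); b,g,rr=f[...,0],f[...,1],f[...,2]
    e=b-rr if mode=='blue' else (b+g+rr)/3
    e=e-np.median(e); e[e<.35*e.max()]=0
    V,U=np.mgrid[v0-r:v0+r+1,u0-r:u0+r+1]; return np.array([(e*U).sum(),(e*V).sum()])/e.sum(), int((e>0).sum())
if __name__=='__main__':
    tag,z,u0,v0,r,c=sys.argv[1:7]; img=cv2.imread(f'pics/{tag}_{c}.png')
    q,n=ringpx(img,int(u0),int(v0),int(r),sys.argv[7] if len(sys.argv)>7 else 'blue')
    print('px',q.round(2),n,'world',plane(c,q,float(z)).round(4))
E
python3 - <<'E'
from lib import *
X=np.array([.3774,.2382,.085])
for c in ('scene','top'): print(c,proj(c,X).round(1))
E
python3 - <<'E'
import cv2
p=cv2.imread("pics/d_top.png")[220:280,160:240]; cv2.imwrite("pics/dzt.png",cv2.resize(p,None,fx=8,fy=8,interpolation=cv2.INTER_NEAREST))
E
```

```text
scene [[300.3 172.5]]
top [[207.3 252.3]]
```

View pics/dzt.png

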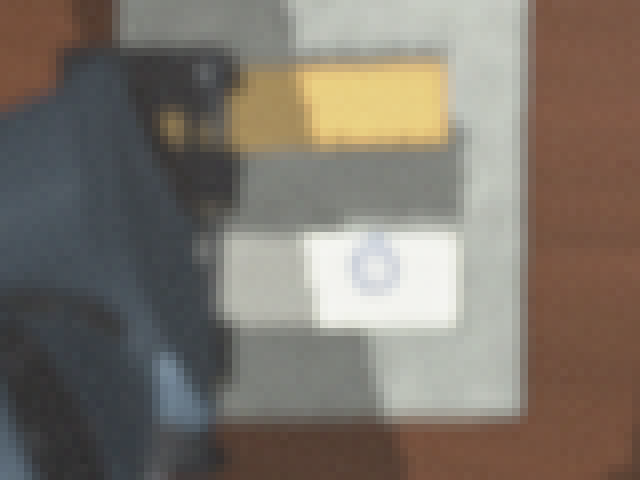

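```bash
python3 ring.py d .085 302 173 5 scene;python3 ring.py d .085 207 252 4 top
```

```text
px [301.51 172.34] 8 world [[0.3795 0.2422 0.085 ]]
px [206.12 252.08] 26 world [[0.3779 0.2425 0.085 ]]
```

```bash
python3 -c "
from lib import *
print(plane('top',[(217.3,254.5)],.085), plane('top',[(217.3,254.5)],.075))"
python3 go.py .42 .15 .2 50 .40 -.03 .12 95.3 .490 -.03 .06 95.3
```

```text
[[0.37193335 0.20017632 0.085     ]] [[0.37272172 0.20161529 0.075     ]]
t 7.28 p [0.3643 0.33   0.0937] yaw 4.11 tilt [-0.01 -0.  ] F [-0.6 -0.5 -1.5] open 0.451 J [ 29.  34. 108.   0.  38.  25.]
row [ 0.0427  0.1836 -0.1063] [-0.000e+00  1.000e-02 -4.589e+01] rows>= 4.3
row [ 0.0098  0.3617 -0.0263] [-1.000e-02  1.000e-02 -9.119e+01] rows>= 8.5
row [0.0996 0.3681 0.0337] [-1.000e-02  1.000e-02 -9.119e+01] rows>= 8.5
```

```bash
python3 -m jog '0.02 0.04 -0.06 0 0 -6 0.3;0.03 0.09 -0.09 0 0 -16 0.3;0.04 0.14 -0.11 0 0 -26 0.3;0.043 0.184 -0.11 0 0 -36 0.3;0.043 0.23 -0.11 0 0 -46 0.3;0.04 0.27 -0.11 0 0 -56 0.3;0.035 0.31 -0.11 0 0 -66 0.3;0.025 0.34 -0.11 0 0 -76 0.3'; python3 go.py .395 -.0435 .12 95.25 .395 -.0435 .045 95.25
```

```text
time_s: 8.28
position: [0.4133, -0.0087, 0.2026]
tcp_rot: [[0.185, 0.983, -0.003], [0.983, -0.185, 0.001], [0.0, -0.003, -1.0]]
force: [0.3, 0.3, -1.3]
opening: 0.456
t 8.28 p [ 0.4133 -0.0087  0.2026] yaw 79.34 tilt [-0.15  0.04] F [ 0.3  0.3 -1.3] open 0.456 J [-17.  18. 114.  -0.  49. -96.]
row [-0.0376 -0.0113  0.0826] [ -0.15  -0.03 -15.91] rows>= 1.5
row [-0.0376 -0.0111  0.1576] [ -0.15  -0.03 -15.91] rows>= 2.6
```

```bash
python3 -m jog '-0.03 -0.01 0.03 0 0 -8 0.3;-0.038 -0.011 0.08 0 0 -16 0.3;-0.038 -0.011 0.12 0 0 -16 0.3;-0.038 -0.011 0.155 0 0 -16 0.3;-0.038 -0.011 0.155 0 0 -16 0.3;-0.038 -0.011 0.155 0 0 -16 0.3'; python3 go.py .395 -.0435 .042 95.25 .5009 -.0335 .042 95.25; python3 look.py e
python3 - <<'E'
import cv2
p=cv2.imread("pics/e_top.png")[150:290,220:340]; cv2.imwrite("pics/ezt.png",cv2.resize(p,None,fx=5,fy=5,interpolation=cv2.INTER_NEAREST))
p=cv2.imread("pics/e_scene.png")[150:300,160:360]; cv2.imwrite("pics/ezs.png",cv2.resize(p,None,fx=4,fy=4,interpolation=cv2.INTER_CUBIC))
E
```

```text
time_s: 9.02
position: [0.3956, -0.0422, 0.049]
tcp_rot: [[-0.088, 0.996, -0.001], [0.996, 0.088, 0.0], [0.0, -0.001, -1.0]]
force: [0.3, 0.1, -1.6]
opening: 0.455
t 9.03 p [ 0.3956 -0.0422  0.049 ] yaw 95.05 tilt [-0.05  0.02] F [ 0.3  0.1 -1.6] open 0.455 J [ -22.   37.  123.    0.   20. -117.]
row [-0.0012 -0.0007  0.007 ] [-0.05 -0.03 -0.2 ] rows>= 0.1
row [-0.0006  0.1057  0.0069] [-0.05 -0.03 -0.2 ] rows>= 1.7
```

View pics/ezt.png

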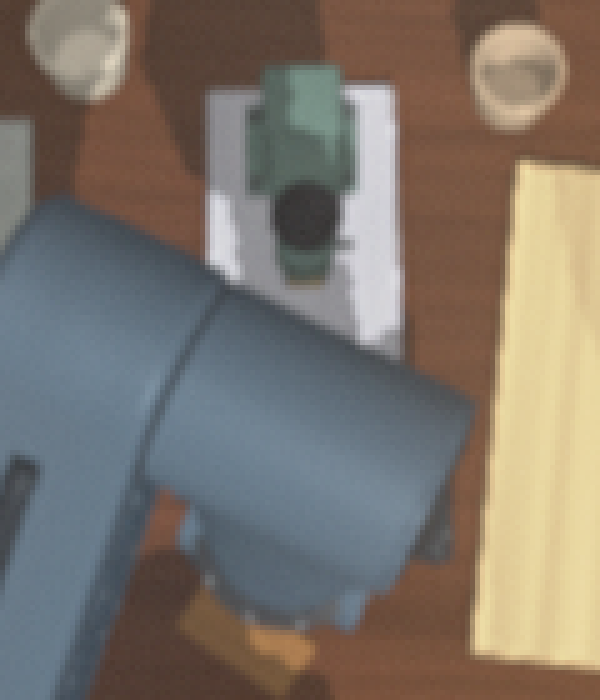

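View pics/ezs.png

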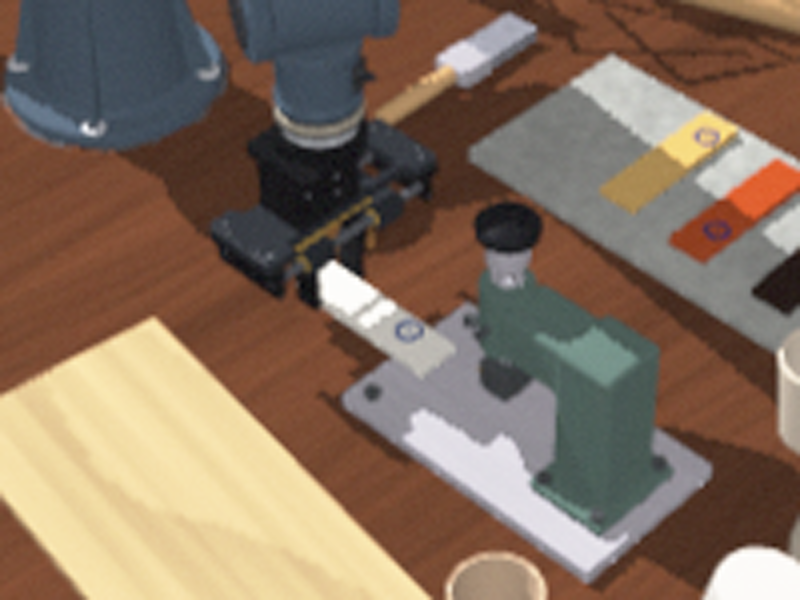

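```bash
python3 ring.py e .0387 262 232 5 scene
python3 - <<'E'
from lib import *
print(proj('scene',[[.4847,-.029,.0387]]))
E
python3 - <<'E'
import cv2
p=cv2.imread("pics/e_scene.png")[190:310,235:345]; cv2.imwrite("pics/ezs2.png",cv2.resize(p,None,fx=7,fy=5,interpolation=cv2.INTER_CUBIC))
p=cv2.imread("pics/e_scene.png")[190:305,240:350]; cv2.imwrite("pics/ezs2.png",cv2.resize(p,None,fx=5,fy=5,interpolation=cv2.INTER_CUBIC))
E
```

```text
px [261.62 232.3 ] 24 world [[ 0.4843 -0.0317  0.0387]]
[[262.34043835 231.97997966]]
```

View pics/ezs2.png

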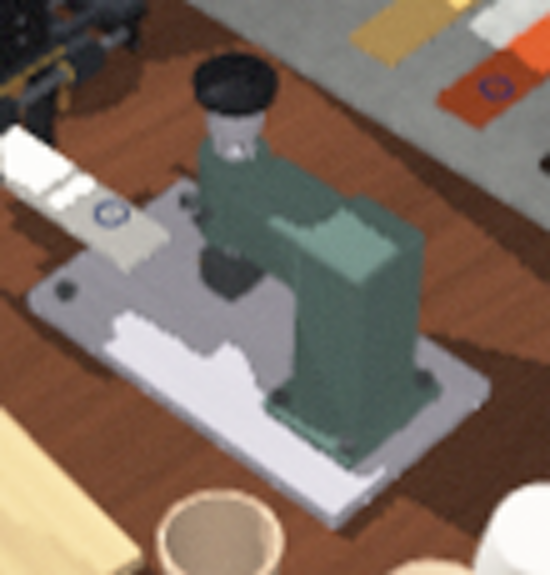

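```bash
python3 -m jog '-0.001 0 0.007 0 0 -0.2 0.3;-0.001 0.02 0.007 0 0 -0.2 0.3;-0.001 0.05 0.007 0 0 -0.2 0.3;-0.001 0.08 0.007 0 0 -0.2 0.3;-0.001 0.1 0.007 0 0 -0.2 0.3;-0.001 0.107 0.007 0 0 -0.2 0.3;-0.001 0.107 0.007 0 0 -0.2 0.3;-0.001 0.107 0.007 0 0 -0.2 0.3'; python3 go.py  .5019 -.0332 .036 95.25; python3 look.py f
python3 - <<'E'
import cv2
p=cv2.imread("pics/f_scene.png")[190:305,230:350]; cv2.imwrite("pics/fzs2.png",cv2.resize(p,None,fx=5,fy=5,interpolation=cv2.INTER_CUBIC))
E
```

```text
time_s: 10.12
position: [0.501, -0.0338, 0.0418]
tcp_rot: [[-0.091, 0.996, -0.002], [0.996, 0.091, 0.001], [0.001, -0.002, -1.0]]
force: [-0.2, 0.8, -2.0]
opening: 0.45
t 10.12 p [ 0.501  -0.0338  0.0418] yaw 95.23 tilt [-0.11  0.03] F [-0.2  0.8 -2. ] open 0.45 J [ -17.   40.  108.   -0.   32. -112.]
row [0.0005 0.0009 0.0058] [-0.11 -0.04 -0.02] rows>= 0.1
```

View pics/fzs2.png

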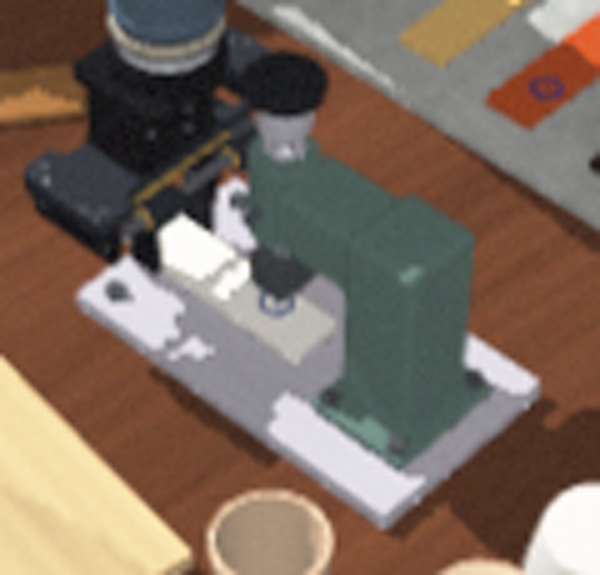

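```bash
python3 -m jog '0.0005 0.001 0.003 0 0 0 0.3;0.0005 0.001 0.006 0 0 0 0.3;0.0005 0.001 0.006 0 0 0 0.3;0.0005 0.001 0.006 0 0 0 0.62;0.0005 0.001 0.006 0 0 0 0.62;0.0005 0.001 0.006 0 0 0 0.62'; python3 go.py .5019 -.0332 .036 95.25 .46 -.037 .3 95.25
```

```text
time_s: 10.98
position: [0.5034, -0.0334, 0.0357]
tcp_rot: [[-0.091, 0.996, -0.0], [0.996, 0.091, 0.0], [0.0, -0.0, -1.0]]
force: [-0.0, -0.2, 0.6]
opening: 0.607
t 10.97 p [ 0.5034 -0.0334  0.0357] yaw 95.24 tilt [-0.01  0.01] F [-0.  -0.2  0.6] open 0.607 J [ -17.   41.  108.    0.   31. -112.]
row [ 0.0003 -0.0015 -0.0003] [-0.01 -0.01 -0.01] rows>= 0.0
row [ 0.0004 -0.0436 -0.2643] [-0.01 -0.01 -0.01] rows>= 4.3
```

```bash
python3 -m jog '0 0 -0.03 0 0 0 0.62;0 -0.02 -0.09 0 0 0 0.62;0 -0.05 -0.15 0 0 0 0.4;0 -0.06 -0.21 0 0 0 0;-0.06 -0.06 -0.26 0 0 0 0;-0.12 -0.06 -0.27 0 0 0 0;-0.18 -0.06 -0.27 0 0 0 0;-0.24 -0.06 -0.27 0 0 0 0'; python3 look.py g
python3 - <<'E'
import cv2
p=cv2.imread("pics/g_top.png")[150:250,240:340]; cv2.imwrite("pics/gzt.png",cv2.resize(p,None,fx=6,fy=6,interpolation=cv2.INTER_NEAREST))
p=cv2.imread("pics/g_scene.png")[190:305,230:350]; cv2.imwrite("pics/gzs.png",cv2.resize(p,None,fx=5,fy=5,interpolation=cv2.INTER_CUBIC))
E
```

```text
time_s: 11.98
position: [0.4649, -0.2713, 0.3064]
tcp_rot: [[-0.091, 0.996, 0.001], [0.996, 0.091, -0.001], [-0.001, 0.001, -1.0]]
force: [1.3, -0.3, 0.1]
opening: 0.046
```

View pics/gzt.png

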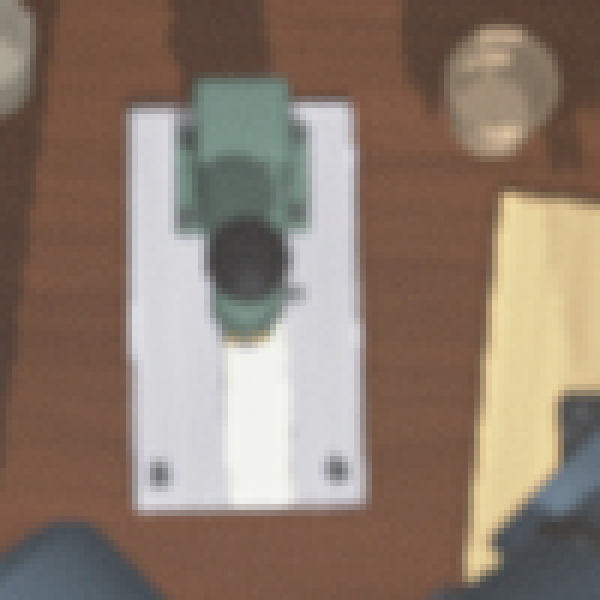

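View pics/gzs.png

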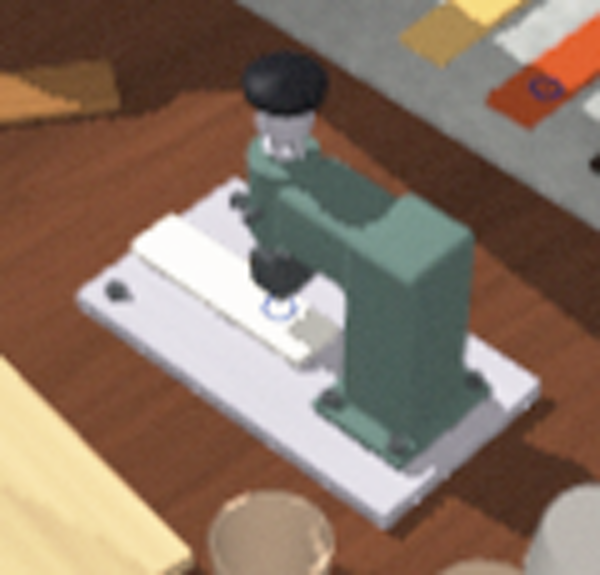

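```bash
python3 - <<'E'
from lib import *
p=cv2.imread("pics/g_top.png").astype(int)
for u in (266,270,279,283,287,293,297): print(u,p[228:238,u,0],p[228:238,u,2])
print('row',p[228,260:303,0])
q=cv2.imread("pics/g_scene.png")
E
python3 ring.py g .025 286 252 6 scene
python3 - <<'E'
from lib import *
B=np.array([.591,-.020,0]); e=np.array([.9958,.0915,0]);n=np.array([-.0915,.9958,0]);k=np.array([0,0,1])
pts={'ringtop':B+.025*k,'stamp':B+.0455*k,'bedNL':B-.115*e+.075*n+.015*k,'bedNR':B-.115*e-.075*n+.015*k,'bedFL':B+.155*e+.075*n+.015*k,'bedFR':B+.155*e-.075*n+.015*k,'tileNR':B-.111*e-.025*n+.025*k,'tileFR':B+.039*e-.025*n+.025*k,'tileNL':B-.111*e+.015*n+.025*k,'knob':B+.232*k}
for m,X in pts.items():
    s=proj('scene',X)[0];t=proj('top',X)[0]
    print(m,'scene zoom',((s-[230,190]+.5)*5).round(0),'top zoom',((t-[240,150]+.5)*6).round(0))
E
```

```text
266 [118 115 146 187 218 222 196 134  79  69] [114 111 140 182 211 218 197 154 128 124]
270 [218 217 218 220 221 221 191 126  79  71] [214 214 215 217 217 215 190 148 129 125]
279 [237 236 236 237 240 235 192 118  77  71] [241 241 241 241 243 237 201 145 127 125]
283 [239 238 238 239 239 231 191 119  74  70] [242 242 242 243 243 235 199 145 124 125]
287 [233 234 236 237 239 229 177 106  72  73] [239 239 240 241 242 233 189 137 123 126]
293 [206 214 220 221 220 199 154 100  73  73] [200 208 216 217 215 199 167 136 125 124]
297 [145 161 193 217 217 189 137  87  72  71] [140 155 187 210 211 188 152 127 124 124]
row [ 71  95 152 204 200 148 118 144 192 216 218 216 216 215 216 215 215 219
 231 237 239 238 239 239 238 239 239 233 217 215 218 219 219 206 166 123
 110 145 191 204 173 112  74]
px [285.35 251.16] 15 world [[ 0.5899 -0.0202  0.025 ]]
ringtop scene zoom [281. 309.] top zoom [246. 328.]
stamp scene zoom [281. 287.] top zoom [246. 322.]
bedNL scene zoom [233. 176.] top zoom [135. 507.]
bedNR scene zoom [ 74. 291.] top zoom [365. 502.]
bedFL scene zoom [540. 382.] top zoom [129. 107.]
bedFR scene zoom [382. 517.] top zoom [353. 103.]
tileNR scene zoom [132. 244.] top zoom [289. 495.]
tileFR scene zoom [298. 361.] top zoom [283. 269.]
tileNL scene zoom [175. 213.] top zoom [227. 496.]
knob scene zoom [283.  70.] top zoom [248. 256.]
```

```bash
python3 go.py .592 -.02 .285 95.25 .592 -.02 .252 95.25
```

```text
t 12.07 p [ 0.4656 -0.2761  0.3057] yaw 94.91 tilt [ 0.12 -0.26] F [ 0.   0.8 -0.1] open 0.017 J [ -42.   19.   90.   -0.   71. -137.]
row [0.2444 0.1478 0.0198] [ 0.1   0.27 -0.34] rows>= 4.6
row [0.2446 0.1477 0.0528] [ 0.1   0.27 -0.34] rows>= 4.6
```

```bash
python3 -m jog '0.05 0.03 0.02 0 0 0 0;0.1 0.06 0.02 0 0 0 0;0.15 0.09 0.02 0 0 0 0;0.2 0.12 0.02 0 0 0 0;0.244 0.147 0.02 0 0 0 0;0.244 0.147 0.02 0 0 0 0;0.244 0.147 0.03 0 0 0 0;0.244 0.147 0.04 0 0 0 0'; python3 go.py .592 -.02 .252 95.25; python3 look.py h;python3 - <<'E'
import cv2
p=cv2.imread("pics/h_scene.png")[150:280,200:350]; cv2.imwrite("pics/hzs.png",cv2.resize(p,None,fx=4,fy=4,interpolation=cv2.INTER_CUBIC))
E
```

```text
time_s: 13.08
position: [0.588, -0.014, 0.2648]
tcp_rot: [[-0.09, 0.996, -0.002], [0.996, 0.09, 0.0], [0.0, -0.001, -1.0]]
force: [-0.3, -1.0, 0.8]
opening: 0.003
t 13.07 p [ 0.588  -0.014   0.2648] yaw 95.15 tilt [-0.09  0.  ] F [-0.3 -1.   0.8] open 0.003 J [ -12.   26.   86.   -0.   68. -107.]
row [-0.0063  0.0035  0.0128] [-0.09 -0.01 -0.1 ] rows>= 0.2
```

View pics/hzs.png

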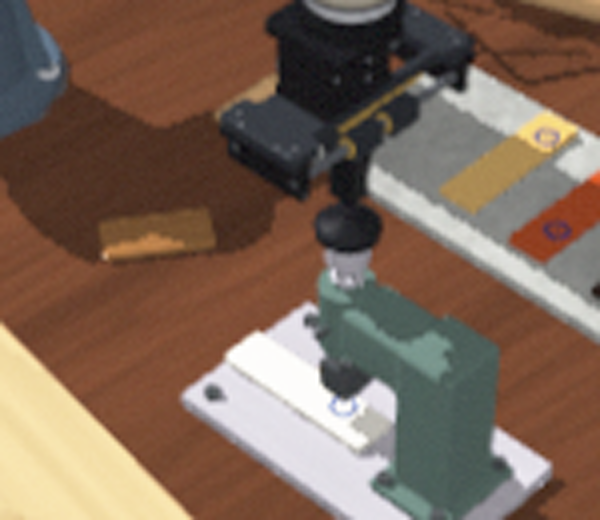

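```bash
python3 -m jog '-0.006 0.003 0 0 0 0 0;-0.006 0.003 0.006 0 0 0 0;-0.006 0.003 0.012 0 0 0 0;-0.006 0.003 0.018 0 0 0 0;-0.006 0.003 0.024 0 0 0 0;-0.006 0.003 0.028 0 0 0 0;-0.006 0.003 0.031 0 0 0 0;-0.006 0.003 0.031 0 0 0 0'; python3 go.py .592 -.02 .231 95.25
```

```text
time_s: 14.18
position: [0.5925, -0.0189, 0.2367]
tcp_rot: [[-0.092, 0.996, 0.001], [0.996, 0.092, -0.001], [-0.001, 0.001, -1.0]]
force: [-4.1, -0.4, 10.8]
opening: 0.01
t 14.18 p [ 0.5925 -0.0189  0.2367] yaw 95.27 tilt [ 0.06 -0.06] F [-4.1 -0.4 10.8] open 0.01 J [ -13.   28.   87.   -0.   65. -108.]
row [-0.0011 -0.0006  0.0057] [0.05 0.07 0.02] rows>= 0.1
```

```bash
python3 -m jog '0 0 0.002 0 0 0 0;0 0 0.004 0 0 0 0;0 0 0.006 0 0 0 0;0 0 0.007 0 0 0 0;0 0 0.007 0 0 0 0'; python3 go.py .592 -.02 .231 95.25
```

```text
time_s: 14.8
position: [0.5925, -0.0189, 0.2309]
tcp_rot: [[-0.092, 0.996, 0.002], [0.996, 0.092, -0.001], [-0.001, 0.001, -1.0]]
force: [-4.6, -0.6, 15.2]
opening: 0.005
t 14.8 p [ 0.5925 -0.0189  0.2309] yaw 95.27 tilt [ 0.09 -0.07] F [-4.6 -0.6 15.2] open 0.005 J [ -13.   28.   88.   -0.   64. -108.]
row [-0.0011 -0.0006 -0.0001] [0.08 0.08 0.02] rows>= 0.0
```

```bash
python3 -m jog '0 0 0.0015 0 0 0 0;0 0 0.003 0 0 0 0;0 0 0.003 0 0 0 0'; python3 go.py .592 -.02 .231 95.25
```

```text
time_s: 15.18
position: [0.5926, -0.0189, 0.2307]
tcp_rot: [[-0.092, 0.996, 0.003], [0.996, 0.092, -0.002], [-0.002, 0.003, -1.0]]
force: [-9.4, -0.3, 28.3]
opening: 0.003
t 15.18 p [ 0.5926 -0.0189  0.2307] yaw 95.3 tilt [ 0.17 -0.11] F [-9.4 -0.3 28.3] open 0.003 J [ -13.   28.   88.   -0.   64. -108.]
row [-0.0011 -0.0007 -0.0003] [0.16 0.12 0.05] rows>= 0.0
```

```bash
python3 -m jog '0 0 -0.01 0 0 0 0;0 0 -0.02 0 0 0 0;0 0 -0.03 0 0 0 0;0 0 -0.045 0 0 0 0;0 -0.04 -0.06 0 0 0 0.3;0 -0.09 -0.06 0 0 0 0.62;0 -0.09 -0.04 0 0 0 0.62;0 -0.09 0.0 0 0 0 0.62'; python3 go.py .5015 -.0334 .05 95.25 .5015 -.0334 .0355 95.25; python3 look.py i;python3 - <<'E'
import cv2
p=cv2.imread("pics/i_scene.png")[150:280,200:350]; cv2.imwrite("pics/izs.png",cv2.resize(p,None,fx=4,fy=4,interpolation=cv2.INTER_CUBIC))
E
```

```text
time_s: 16.18
position: [0.5041, -0.0273, 0.2262]
tcp_rot: [[-0.091, 0.996, 0.006], [0.996, 0.091, -0.002], [-0.002, 0.006, -1.0]]
force: [1.2, 0.3, 0.1]
opening: 0.377
t 16.18 p [ 0.5041 -0.0273  0.2262] yaw 95.23 tilt [ 0.34 -0.09] F [1.2 0.3 0.1] open 0.377 J [ -16.   22.  100.    0.   57. -111.]
row [-0.0054 -0.0042  0.1762] [ 0.33  0.12 -0.02] rows>= 2.8
row [-0.0054 -0.0043  0.1907] [ 0.33  0.12 -0.02] rows>= 3.1
```

View pics/izs.png

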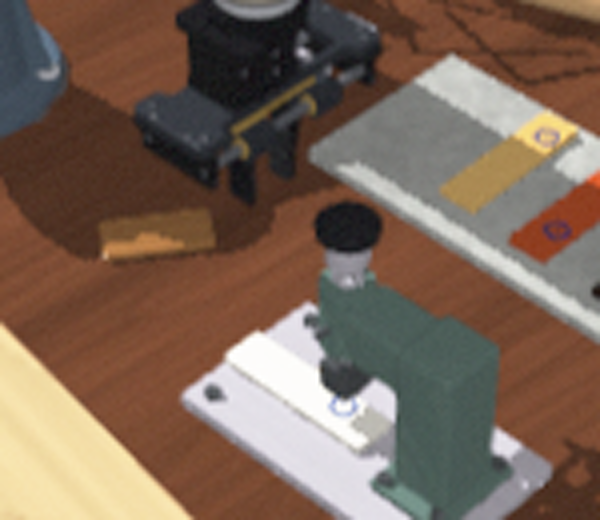

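```bash
python3 -m jog '-0.006 -0.006 0.05 0 0 0 0.65;-0.006 -0.006 0.1 0 0 0 0.65;-0.006 -0.006 0.14 0 0 0 0.65;-0.006 -0.006 0.17 0 0 0 0.65;-0.006 -0.006 0.19 0 0 0 0.65;-0.006 -0.006 0.19 0 0 0 0.65;-0.006 -0.006 0.19 0 0 0 0.65'; python3 go.py  .5015 -.0334 .0355 95.25
```

```text
time_s: 17.15
position: [0.4988, -0.0337, 0.0355]
tcp_rot: [[-0.091, 0.996, 0.002], [0.996, 0.091, -0.0], [-0.001, 0.002, -1.0]]
force: [-0.6, -0.5, 0.3]
opening: 0.651
t 17.15 p [ 0.4988 -0.0337  0.0355] yaw 95.25 tilt [ 0.09 -0.03] F [-0.6 -0.5  0.3] open 0.651 J [ -17.   41.  108.    0.   30. -112.]
row [ 0.0001  0.0027 -0.    ] [ 0.09  0.03 -0.  ] rows>= 0.0
```

```bash
python3 -m jog '0 0 0 0 0 0 0.3;0 0 0 0 0 0 0.3;0 0 0 0 0 0 0.3;0 0 -0.005 0 0 0 0.3;0 -0.03 -0.005 0 0 0 0.3;0 -0.06 -0.005 0 0 0 0.3;0 -0.09 -0.015 0 0 0 0.3;0 -0.105 -0.06 0 0 0 0.3'; python3 go.py  .42 -.22 .14 87.55 .5315 -.2281 .09 87.55
```

```text
time_s: 18.15
position: [0.3894, -0.0422, 0.0938]
tcp_rot: [[-0.09, 0.996, -0.008], [0.996, 0.09, 0.003], [0.004, -0.008, -1.0]]
force: [1.1, 0.1, -0.6]
opening: 0.453
t 18.15 p [ 0.3894 -0.0422  0.0938] yaw 95.19 tilt [-0.47  0.19] F [ 1.1  0.1 -0.6] open 0.453 J [ -23.   31.  122.   -0.   28. -118.]
row [-0.1797  0.0141 -0.047 ] [-0.46 -0.21  7.64] rows>= 3.0
row [-0.198   0.1248  0.002 ] [-0.46 -0.21  7.64] rows>= 3.7
```

```bash
python3 -m jog '-0.04 0 -0.04 0 0 0 0.3;-0.1 0.01 -0.045 0 0 4 0.3;-0.15 0.04 -0.045 0 0 7.6 0.3;-0.198 0.08 -0.04 0 0 7.6 0.3;-0.198 0.125 -0.02 0 0 7.6 0.3;-0.198 0.125 0.01 0 0 7.6 0.3;-0.198 0.125 0.03 0 0 7.6 0.3;-0.198 0.125 0.03 0 0 7.6 0.3'; python3 go.py .5315 -.2281 .036 87.55; python3 look.py j;python3 - <<'E'
import cv2
p=cv2.imread("pics/j_scene.png")[150:340,130:330]; cv2.imwrite("pics/jzs.png",cv2.resize(p,None,fx=3,fy=3,interpolation=cv2.INTER_CUBIC))
E
```

```text
time_s: 19.15
position: [0.5339, -0.2277, 0.0631]
tcp_rot: [[0.041, 0.999, -0.004], [0.999, -0.041, 0.003], [0.003, -0.004, -1.0]]
force: [-0.3, 0.5, -0.8]
opening: 0.46
t 19.15 p [ 0.5339 -0.2277  0.0631] yaw 87.64 tilt [-0.25  0.17] F [-0.3  0.5 -0.8] open 0.46 J [ -34.   41.   96.   -0.   43. -122.]
row [-0.0006 -0.0022  0.0271] [-0.25 -0.16  0.09] rows>= 0.4
```

View pics/jzs.png

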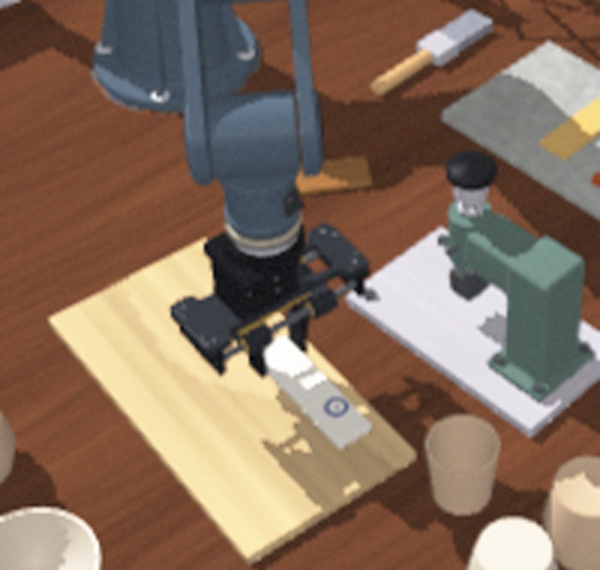

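```bash
python3 -m jog '0 0 0.015 0 0 0 0.3;0 0 0.025 0 0 0 0.3;0 0 0.0285 0 0 0 0.3;0 0 0.0285 0 0 0 0.3;0 0 0.0285 0 0 0 0.65;0 0 0.0285 0 0 0 0.65;0 0 0.0 0 0 0 0.65;0 0 -0.06 0 0 0 0.65'; python3 go.py .47 0 .33 50 .463 .243 .2 4.1
```

```text
time_s: 20.25
position: [0.534, -0.2279, 0.1238]
tcp_rot: [[0.041, 0.999, -0.005], [0.999, -0.041, 0.003], [0.003, -0.005, -1.0]]
force: [-0.2, -0.8, 0.2]
opening: 0.644
t 20.25 p [ 0.534  -0.2279  0.1238] yaw 87.63 tilt [-0.26  0.18] F [-0.2 -0.8  0.2] open 0.644 J [ -34.   36.   94.    0.   50. -122.]
row [ 0.2257 -0.0743 -0.2052] [-0.32 -0.08 37.63] rows>= 5.0
row [ 0.4678 -0.0908 -0.0744] [-3.500e-01  6.000e-02  8.353e+01] rows>= 7.8
```

```bash
python3 -m jog '0 -0.03 -0.06 0 0 10 0.65;0.04 -0.06 -0.11 0 0 20 0.7;0.09 -0.08 -0.16 0 0 30 0.8;0.15 -0.09 -0.19 0 0 40 0.85;0.21 -0.09 -0.19 0 0 50 0.85;0.27 -0.09 -0.19 0 0 60 0.85;0.33 -0.09 -0.19 0 0 70 0.85;0.39 -0.09 -0.18 0 0 80 0.85'; python3 look.py k; python3 m4.py buff,red,dark scene; python3 go.py .46 .242 .1 4.1
```

```text
time_s: 21.25
position: [0.4608, 0.1182, 0.3103]
tcp_rot: [[0.982, 0.189, 0.003], [0.189, -0.982, 0.0], [0.003, 0.001, -1.0]]
force: [0.0, 0.2, 0.5]
opening: 0.849
scene buff_ring []
  sil 0.78 335 [  0.4616   0.2955 155.9276  45.9537 -84.2594] zmed 0.0209
scene red_ring [([0.5563, 0.2944, 0.0257], 0.77), ([0.6066, -0.2337, 0.025], 0.6)]
  sil 0.69 347 [  0.5511   0.2978 151.0356  46.9942 -82.9618] zmed 0.0213
scene dark_ring [([0.6405, 0.302, 0.0226], 0.94)]
  sil 0.83 379 [  0.639    0.3014 153.7154  45.7694 -81.603 ] zmed 0.0213
t 21.7 p [0.4609 0.1152 0.3094] yaw 11.12 tilt [ 0.01 -0.01] F [ 0.4 -0.9  0.2] open 0.846 J [  1.  14.  98.  -0.  69. -11.]
row [ 0.0235 -0.1246  0.2094] [ 0.01 -0.01  7.02] rows>= 3.9
```

View pics/k_scene.png

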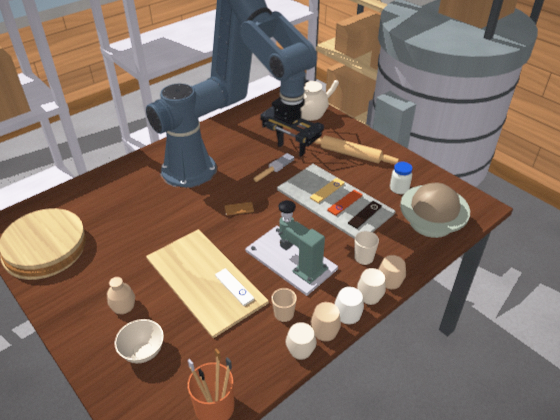

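View pics/k_top.png

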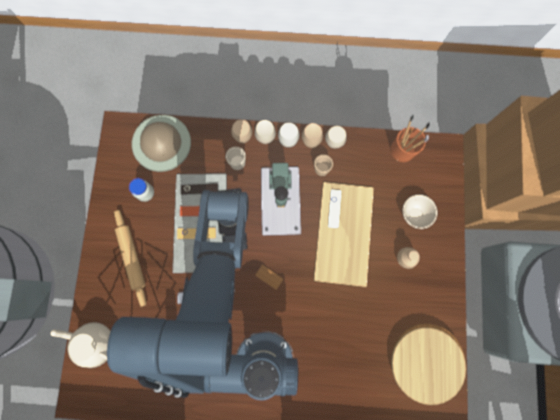

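```bash
python3 -m jog '0.01 -0.05 0.03 0 0 4 0.85;0.023 -0.1 0.08 0 0 7 0.85;0.023 -0.125 0.13 0 0 7 0.85;0.023 -0.125 0.18 0 0 7 0.85;0.023 -0.125 0.22 0 0 7 0.85;0.023 -0.125 0.245 0 0 7 0.85;0.023 -0.125 0.245 0 0 7 0.85'; python3 go.py .46 .242 .0345 4.1;python3 look.py l;python3 - <<'E'
import cv2
p=cv2.imread("pics/l_scene.png")[130:230,240:380]; cv2.imwrite("pics/lz.png",cv2.resize(p,None,fx=5,fy=5,interpolation=cv2.INTER_CUBIC))
E
```

```text
time_s: 22.58
position: [0.4582, 0.2422, 0.0626]
tcp_rot: [[0.997, 0.072, -0.004], [0.072, -0.997, -0.001], [-0.004, 0.001, -1.0]]
force: [0.4, -1.0, -0.0]
opening: 0.848
t 22.57 p [0.4582 0.2422 0.0626] yaw 4.13 tilt [-0.24 -0.07] F [ 0.4 -1.  -0. ] open 0.848 J [ 15.  39. 105.  -0.  36.  11.]
row [0.0019 0.0003 0.0281] [0.05 0.25 0.03] rows>= 0.5
```

View pics/lz.png

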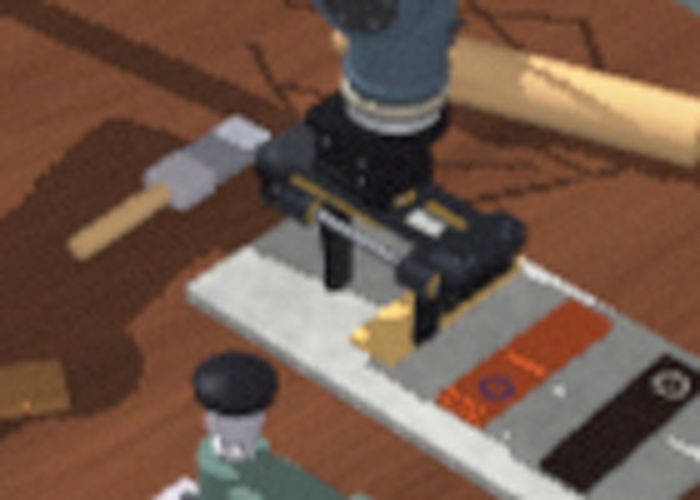

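```bash
python3 -m jog '0.001 0 0.01 0 0.2 0 0.85;0.001 0 0.02 0 0.2 0 0.85;0.001 0 0.028 0 0.2 0 0.85;0.001 0 0.028 0 0.2 0 0.85;0.001 0 0.028 0 0.2 0 0.3;0.001 0 0.028 0 0.2 0 0.3;0.001 0 0.028 0 0.2 0 0.3;0.001 0 0.028 0 0.2 0 0.3'; python3 go.py .46 .242 .0345 4.1
```

```text
time_s: 23.68
position: [0.4602, 0.2437, 0.0365]
tcp_rot: [[0.997, 0.074, 0.004], [0.074, -0.997, 0.0], [0.004, -0.0, -1.0]]
force: [0.4, 0.2, 0.1]
opening: 0.479
t 23.68 p [0.4602 0.2437 0.0365] yaw 4.23 tilt [0.24 0.03] F [0.4 0.2 0.1] open 0.479 J [ 16.  42. 105.  -0.  33.  11.]
row [-0.0003  0.0017  0.002 ] [-0.01 -0.24  0.13] rows>= 0.0
```

```bash
python3 -m jog '0 0 0 0 0 0 0.3;0 0 0 0 0 0 0.3;0 0 -0.03 0 0 0 0.3;0 0 -0.06 0 0 0 0.3;0 0 -0.06 0 0 0 0.3;0 0 -0.06 0 0 0 0.3'; python3 look.py m; python3 go.py .46 .242 .0345 4.1;python3 - <<'E'
import cv2
p=cv2.imread("pics/m_scene.png")[130:230,240:380]; cv2.imwrite("pics/mz.png",cv2.resize(p,None,fx=5,fy=5,interpolation=cv2.INTER_CUBIC))
p=cv2.imread("pics/m_top.png")[200:260,160:240]; cv2.imwrite("pics/mzt.png",cv2.resize(p,None,fx=8,fy=8,interpolation=cv2.INTER_NEAREST))
E
```

```text
time_s: 24.42
position: [0.459, 0.2434, 0.0956]
tcp_rot: [[0.997, 0.074, 0.002], [0.074, -0.997, -0.0], [0.002, 0.0, -1.0]]
force: [-0.3, 0.1, -1.4]
opening: 0.455
t 24.52 p [0.4587 0.2433 0.0951] yaw 4.23 tilt [ 0.05 -0.03] F [ 1.1 -0.8 -1.5] open 0.452 J [ 16.  35. 104.  -0.  40.  11.]
row [0.0011 0.0014 0.0606] [ 0.03 -0.04  0.13] rows>= 1.0
```

View pics/mz.png

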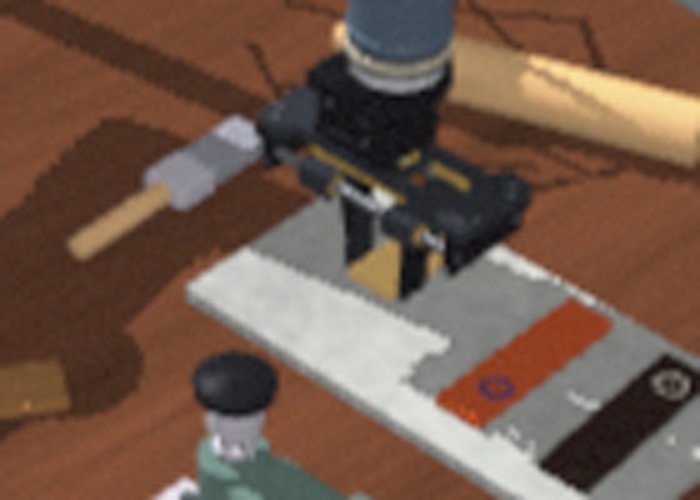

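View pics/mzt.png

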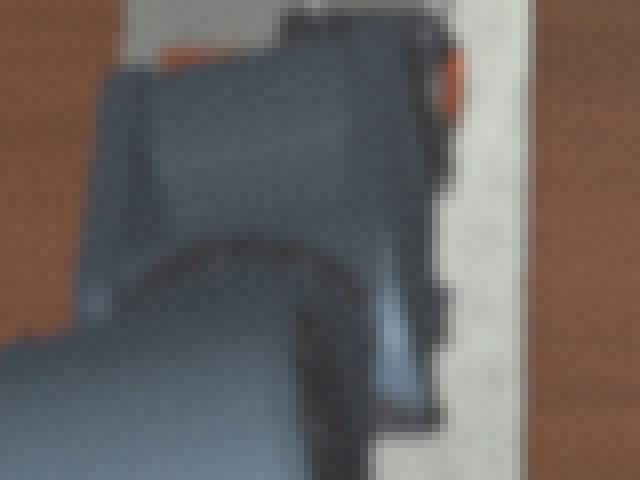

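```bash
python3 go.py .43 .10 .2 -40 .392 -.032 .2 -84.75
```

```text
t 24.52 p [0.4587 0.2433 0.0951] yaw 4.23 tilt [ 0.05 -0.03] F [ 1.1 -0.8 -1.5] open 0.452 J [ 16.  35. 104.  -0.  40.  11.]
row [-0.0391  0.1409 -0.1049] [ 1.000e-02 -5.000e-02  4.423e+01] rows>= 4.1
row [-0.0868  0.2697 -0.1048] [-1.000e-02 -6.000e-02  8.898e+01] rows>= 8.3
```

```bash
python3 -m jog '-0.02 0.03 -0.06 0 0 10 0.3;-0.03 0.07 -0.1 0 0 20 0.3;-0.04 0.1 -0.105 0 0 30 0.3;-0.05 0.13 -0.105 0 0 40 0.3;-0.06 0.17 -0.105 0 0 50 0.3;-0.07 0.2 -0.105 0 0 60 0.3;-0.08 0.24 -0.105 0 0 70 0.3;-0.086 0.27 -0.105 0 0 80 0.3'; python3 go.py .392 -.032 .045 -84.75
```

```text
time_s: 25.52
position: [0.3924, -0.0331, 0.2001]
tcp_rot: [[0.239, -0.971, 0.001], [-0.971, -0.239, 0.001], [-0.001, -0.001, -1.0]]
force: [-0.2, 0.1, -2.0]
opening: 0.452
t 25.52 p [ 0.3924 -0.0331  0.2001] yaw -76.15 tilt [0.06 0.07] F [-0.2  0.1 -2. ] open 0.452 J [-21.  17. 116.   0.  47.  55.]
row [-0.001   0.0004  0.1551] [-0.07  0.06  8.6 ] rows>= 2.5
```

```bash
python3 -m jog '0 0 0.02 0 0 8.6 0.3;0 0 0.07 0 0 8.8 0.3;0 0 0.11 0 0 8.8 0.3;0 0 0.145 0 0 8.8 0.3;0 0 0.155 0 0 8.8 0.3;0 0 0.155 0 0 8.8 0.3'; python3 look.py n; python3 go.py .392 -.032 .045 -84.75;python3 - <<'E'
import cv2
p=cv2.imread("pics/n_scene.png")[190:305,230:350]; cv2.imwrite("pics/nz.png",cv2.resize(p,None,fx=5,fy=5,interpolation=cv2.INTER_CUBIC))
E
```

```text
time_s: 26.28
position: [0.3936, -0.0318, 0.0454]
tcp_rot: [[0.095, -0.996, 0.001], [-0.996, -0.095, 0.001], [-0.001, -0.002, -1.0]]
force: [1.5, 0.4, -1.3]
opening: 0.453
t 26.38 p [ 0.3944 -0.0321  0.0466] yaw -84.57 tilt [ 0.26 -0.01] F [ 0.6  0.1 -0.9] open 0.454 J [-21.  38. 123.   0.  19.  63.]
row [-0.0003  0.0024  0.0016] [-0.26 -0.03  0.18] rows>= 0.0
```

View pics/nz.png

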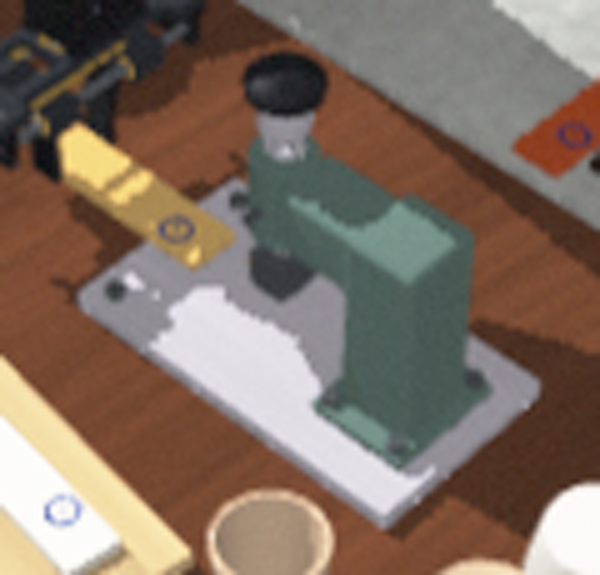

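```bash
python3 ring.py n .033 265 235 5 scene
python3 - <<'E'
from lib import *
e=np.array([.9958,.0915]);n=np.array([-.0915,.9958]); t=np.array([.3936,-.0318])
r=plane('scene',[[264.9,235.3]],.033)[0,:2]; print(r,'s',(r-t)@e,'n',(r-t)@n)
E
```

```text
px [264.56 235.65] 29 world [[ 0.4982 -0.0308  0.033 ]]
[ 0.49769311 -0.02895233] s 0.10391648463520908 n -0.0066888133503778
```

```bash
python3 go.py .490 -.0231 .044 -84.75 .49 -.0231 .037 -84.75
```

```text
t 26.38 p [ 0.3944 -0.0321  0.0466] yaw -84.57 tilt [ 0.26 -0.01] F [ 0.6  0.1 -0.9] open 0.454 J [-21.  38. 123.   0.  19.  63.]
row [ 0.0001 -0.096   0.003 ] [-0.26 -0.03  0.18] rows>= 1.5
row [ 0.0001 -0.096   0.01  ] [-0.26 -0.03  0.18] rows>= 1.5
```

```bash
python3 -m jog '0 0 0.003 0 0 0.2 0.3;0 -0.03 0.003 0 0 0.2 0.3;0 -0.06 0.003 0 0 0.2 0.3;0 -0.085 0.003 0 0 0.2 0.3;0 -0.096 0.003 0 0 0.2 0.3;0 -0.096 0.003 0 0 0.2 0.3;0 -0.096 0.01 0 0 0.2 0.3;0 -0.096 0.01 0 0 0.2 0.3'; python3 go.py .49 -.0231 .037 -84.75
```

```text
time_s: 27.38
position: [0.4885, -0.0227, 0.0368]
tcp_rot: [[0.091, -0.996, 0.003], [-0.996, -0.091, 0.001], [-0.0, -0.003, -1.0]]
force: [-0.8, 1.3, 6.9]
opening: 0.454
t 27.38 p [ 0.4885 -0.0227  0.0368] yaw -84.8 tilt [0.16 0.04] F [-0.8  1.3  6.9] open 0.454 J [-16.  41. 110.   0.  29.  69.]
row [ 0.0005 -0.0015 -0.0002] [-0.16  0.03 -0.05] rows>= 0.0
```

```bash
python3 -m jog '0 0 -0.001 0 0 0 0.62;0 0 -0.001 0 0 0 0.62;0 0 -0.001 0 0 0 0.62;0 0.01 -0.05 0 0 0 0.62;0 0.02 -0.11 0 0 0 0.3;0 0.02 -0.17 0 0 0 0;0 0.01 -0.22 0 0 0 0;0 0 -0.25 0 0 0 0'; python3 look.py o; python3 go.py .5925 -.0195 .27 -84.75;python3 - <<'E'
import cv2
p=cv2.imread("pics/o_scene.png")[190:305,230:350]; cv2.imwrite("pics/oz.png",cv2.resize(p,None,fx=5,fy=5,interpolation=cv2.INTER_CUBIC))
E
python3 - <<'E'
from lib import *
B=np.array([.593,-.0198,0]); e=np.array([.9958,.0915,0]);n=np.array([-.0915,.9958,0]);k=np.array([0,0,1])
pts={'ringtop':B+.025*k,'bedNL':B-.115*e+.075*n+.015*k,'bedNR':B-.115*e-.075*n+.015*k,'bedFL':B+.155*e+.075*n+.015*k,'bedFR':B+.155*e-.075*n+.015*k,'tileNR':B-.120*e-.014*n+.025*k,'tileFR':B+.030*e-.014*n+.025*k,'tileNL':B-.120*e+.026*n+.025*k}
for m,X in pts.items():
    s=proj('scene',X)[0];t=proj('top',X)[0]
    print(m,'scene zoom',((s-[230,190]+.5)*5).round(0))
E
```

```text
time_s: 28.38
position: [0.4894, -0.0231, 0.2891]
tcp_rot: [[0.091, -0.996, 0.007], [-0.996, -0.091, -0.001], [0.001, -0.007, -1.0]]
force: [0.3, -0.1, -0.8]
opening: 0.251
t 28.48 p [ 0.4916 -0.0236  0.2898] yaw -84.76 tilt [ 0.73 -0.13] F [-0.2 -0.7  0.1] open 0.159 J [-16.  16.  98.   0.  65.  69.]
row [ 0.0051 -0.1006  0.0211] [-0.72 -0.19 -0.01] rows>= 1.6
ringtop scene zoom [283. 311.]
bedNL scene zoom [236. 177.]
bedNR scene zoom [ 76. 292.]
bedFL scene zoom [543. 383.]
bedFR scene zoom [385. 519.]
tileNR scene zoom [137. 230.]
tileFR scene zoom [302. 346.]
tileNL scene zoom [179. 199.]
```

View pics/oz.png

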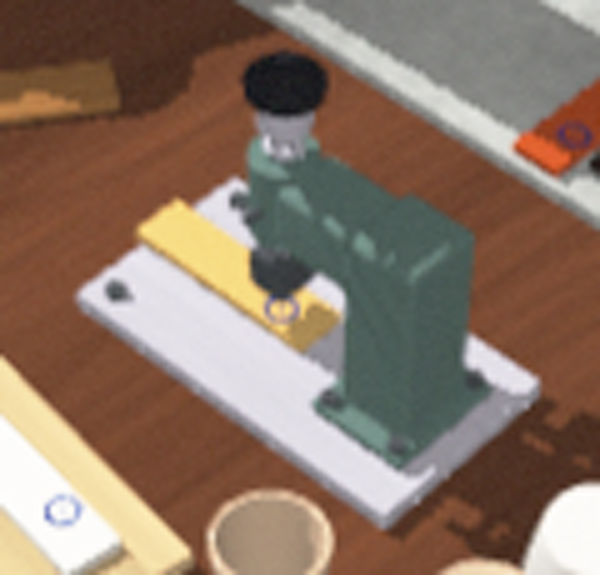

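```bash
python3 -m jog '0.003 -0.05 0 0 0 0 0;0.003 -0.1 0 0 0 0 0;0.003 -0.1 0.02 0 0 0 0;0.003 -0.1 0.034 0 0 0 0;0.003 -0.1 0.04 0 0 0 0;0.003 -0.1 0.046 0 0 0 0;0.003 -0.1 0.051 0 0 0 0;0.003 -0.1 0.054 0 0 0 0'; python3 go.py .5925 -.0195 .231 -84.75
```

```text
time_s: 29.48
position: [0.5873, -0.0165, 0.234]
tcp_rot: [[0.091, -0.996, 0.002], [-0.996, -0.091, 0.001], [-0.001, -0.002, -1.0]]
force: [-4.3, 1.5, 13.1]
opening: 0.009
t 29.48 p [ 0.5873 -0.0165  0.234 ] yaw -84.78 tilt [0.12 0.04] F [-4.3  1.5 13.1] open 0.009 J [-13.  28.  88.   0.  64.  72.]
row [ 0.0034 -0.0049  0.003 ] [-0.13  0.03 -0.03] rows>= 0.1
```

```bash
python3 -m jog '0 0 0.002 0 0 0 0;0 0 0.004 0 0 0 0;0 0 0.006 0 0 0 0;0 0 0.007 0 0 0 0;0 0 0.007 0 0 0 0'; python3 go.py .5925 -.0195 .231 -84.75
```

```text
time_s: 30.1
position: [0.5874, -0.0165, 0.2307]
tcp_rot: [[0.091, -0.996, 0.004], [-0.996, -0.091, -0.0], [0.0, -0.004, -1.0]]
force: [-9.1, 1.1, 27.8]
opening: 0.007
t 30.1 p [ 0.5874 -0.0165  0.2307] yaw -84.76 tilt [ 0.23 -0.  ] F [-9.1  1.1 27.8] open 0.007 J [-13.  28.  88.   0.  63.  72.]
row [ 0.0034 -0.0048 -0.0003] [-0.23 -0.02 -0.01] rows>= 0.1
```

```bash
python3 -m jog '0 0 -0.01 0 0 0 0;0 0 -0.02 0 0 0 0;0 0 -0.03 0 0 0 0;0 0 -0.045 0 0 0 0;0 0.04 -0.06 0 0 0 0.3;0 0.09 -0.06 0 0 0 0.65;0 0.099 -0.04 0 0 0 0.65;0 0.099 0.0 0 0 0 0.65'; python3 go.py .4885 -.0228 .05 -84.75 .4885 -.0228 .0355 -84.75;  python3 look.py p;python3 - <<'E'
import cv2
p=cv2.imread("pics/p_scene.png")[150:280,200:350]; cv2.imwrite("pics/pz.png",cv2.resize(p,None,fx=4,fy=4,interpolation=cv2.INTER_CUBIC))
E
```

```text
time_s: 31.1
position: [0.4905, -0.0263, 0.2265]
tcp_rot: [[0.09, -0.996, 0.008], [-0.996, -0.091, -0.001], [0.002, -0.008, -1.0]]
force: [0.1, 0.5, -0.7]
opening: 0.374
t 31.1 p [ 0.4905 -0.0263  0.2265] yaw -84.81 tilt [ 0.47 -0.07] F [ 0.1  0.5 -0.7] open 0.374 J [-16.  21. 102.   0.  56.  69.]
row [-0.004   0.0031  0.1765] [-0.46 -0.11 -0.06] rows>= 2.8
row [-0.004   0.0032  0.191 ] [-0.46 -0.11 -0.06] rows>= 3.1
```

View pics/pz.png

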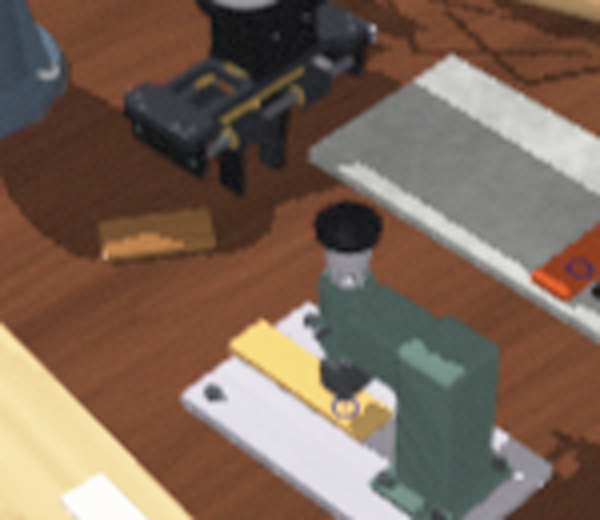

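```bash
python3 -m jog '-0.004 0.001 0.05 0 0 0 0.65;-0.004 0.001 0.1 0 0 0 0.65;-0.004 0.001 0.14 0 0 0 0.65;-0.004 0.001 0.17 0 0 0 0.65;-0.004 0.001 0.19 0 0 0 0.65;-0.004 0.001 0.19 0 0 0 0.65;-0.004 0.001 0.19 0 0 0 0.65'; python3 go.py  .4885 -.0228 .0355 -84.75
```

```text
time_s: 32.08
position: [0.4907, -0.0222, 0.0359]
tcp_rot: [[0.091, -0.996, 0.005], [-0.996, -0.091, -0.0], [0.001, -0.005, -1.0]]
force: [0.2, 0.2, 0.8]
opening: 0.648
t 32.08 p [ 0.4907 -0.0222  0.0359] yaw -84.77 tilt [ 0.28 -0.01] F [0.2 0.2 0.8] open 0.648 J [-16.  41. 110.   0.  29.  69.]
row [0.0004 0.0023 0.0004] [-0.28 -0.03 -0.02] rows>= 0.0
```

```bash
python3 -m jog '0 0 0 0 0 0 0.3;0 0 0 0 0 0 0.3;0 0 0 0 0 0 0.3;0 0 -0.005 0 0 0 0.3;0 0.03 -0.005 0 0 0 0.3;0 0.06 -0.005 0 0 0 0.3;0 0.085 -0.015 0 0 0 0.3;0 0.1 -0.06 0 0 0 0.3'; python3 go.py  .42 -.32 .14 -92.45 .5286 -.3282 .07 -92.45
```

```text
time_s: 33.08
position: [0.3867, -0.0304, 0.0939]
tcp_rot: [[0.09, -0.996, -0.004], [-0.996, -0.09, 0.003], [-0.004, 0.004, -1.0]]
force: [0.4, -0.2, -1.8]
opening: 0.456
t 33.08 p [ 0.3867 -0.0304  0.0939] yaw -84.81 tilt [-0.24  0.19] F [ 0.4 -0.2 -1.8] open 0.456 J [-21.  30. 123.   0.  27.  63.]
row [ 0.2913 -0.0068 -0.0472] [0.24 0.19 7.64] rows>= 4.7
row [ 0.3095 -0.1145  0.0223] [0.24 0.19 7.64] rows>= 5.3
```

```bash
python3 -m jog '0.04 0.01 -0.04 0 0 0 0.3;0.1 0 -0.045 0 0 4 0.3;0.16 0 -0.045 0 0 7.6 0.3;0.22 -0.02 -0.045 0 0 7.6 0.3;0.28 -0.06 -0.045 0 0 7.6 0.3;0.309 -0.114 -0.02 0 0 7.6 0.3;0.309 -0.114 0.03 0 0 7.6 0.3;0.309 -0.114 0.035 0 0 7.6 0.3'; python3 go.py .5286 -.3282 .0355 -92.45;python3 look.py q;python3 - <<'E'
import cv2
p=cv2.imread("pics/q_scene.png")[150:340,130:330]; cv2.imwrite("pics/qz.png",cv2.resize(p,None,fx=3,fy=3,interpolation=cv2.INTER_CUBIC))
E
```

```text
time_s: 34.08
position: [0.5288, -0.3259, 0.0553]
tcp_rot: [[-0.041, -0.999, -0.005], [-0.999, 0.041, 0.008], [-0.008, 0.006, -1.0]]
force: [-0.7, 1.1, -0.8]
opening: 0.454
t 34.08 p [ 0.5288 -0.3259  0.0553] yaw -92.36 tilt [-0.3   0.46] F [-0.7  1.1 -0.8] open 0.454 J [-42.  44.  90.   0.  47.  50.]
row [ 0.0025 -0.      0.0198] [0.32 0.44 0.09] rows>= 0.3
```

View pics/qz.png

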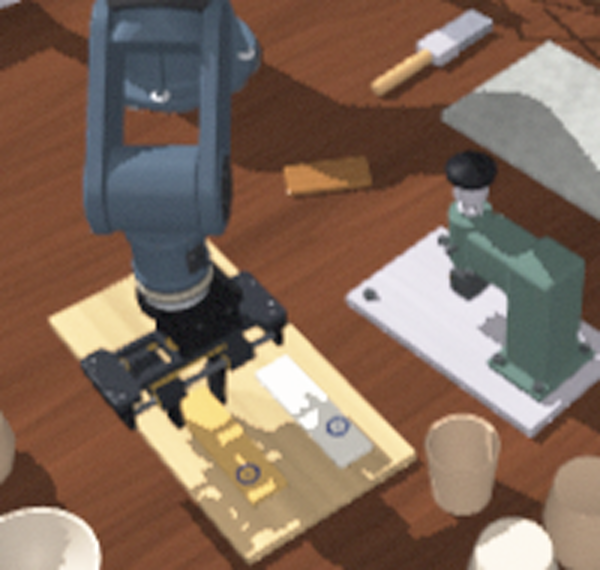

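```bash
python3 -m jog '0.001 0 0.01 0 0 0 0.3;0.001 0 0.018 0 0 0 0.3;0.001 0 0.0205 0 0 0 0.3;0.001 0 0.0205 0 0 0 0.3;0.001 0 0.0205 0 0 0 0.65;0.001 0 0.0205 0 0 0 0.65;0 0 -0.01 0 0 0 0.65;0 0 -0.06 0 0 0 0.65'; python3 go.py .50 0 .3 -40 .54 .3 .2 4
```

```text
time_s: 35.17
position: [0.5303, -0.3275, 0.1196]
tcp_rot: [[-0.041, -0.999, 0.0], [-0.999, 0.041, 0.003], [-0.003, -0.0, -1.0]]
force: [0.7, -1.2, 0.4]
opening: 0.637
t 35.17 p [ 0.5303 -0.3275  0.1196] yaw -92.38 tilt [0.02 0.18] F [ 0.7 -1.2  0.4] open 0.637 J [-42.  39.  88.   0.  53.  50.]
row [-0.3265  0.0438 -0.1793] [ -0.1    0.16 -52.38] rows>= 6.0
row [-0.6276  0.0163 -0.0784] [ -0.16   0.13 -96.38] rows>= 10.1
```

```bash
python3 look.py r; python3 m4.py red,dark scene top
python3 - <<'E'
import cv2
p=cv2.imread("pics/r_top.png")[150:290,165:385]; cv2.imwrite("pics/rzt.png",cv2.resize(p,None,fx=3.6,fy=3.6,interpolation=cv2.INTER_CUBIC))
p=cv2.imread("pics/r_scene.png")[130:260,270:410]; cv2.imwrite("pics/rzs.png",cv2.resize(p,None,fx=4.5,fy=4.5,interpolation=cv2.INTER_CUBIC))
E
```

```text
scene red_ring [([0.5993, 0.274, 0.0257], 0.67)]
  sil 0.78 417 [  0.5961   0.2748 160.976   48.7883 -85.0449] zmed 0.0206
scene dark_ring [([0.6417, 0.3024, 0.0213], 0.67)]
  sil 0.8 434 [  0.6412   0.3062 162.5523  50.7072 -81.4742] zmed 0.021
top red_ring [([0.592, 0.285, 0.0248], 0.88)]
  sil 0.87 379 [  0.5867   0.2808 146.8716  40.3913 -85.937 ] zmed 0.0231
top dark_ring [([0.6337, 0.3087, 0.0213], 0.58), ([0.5881, -0.0177, 0.2302], 0.5)]
  sil 0.76 335 [  0.6299   0.3071 143.0329  38.2947 -83.4912] zmed 0.0233
```

View pics/rzt.png

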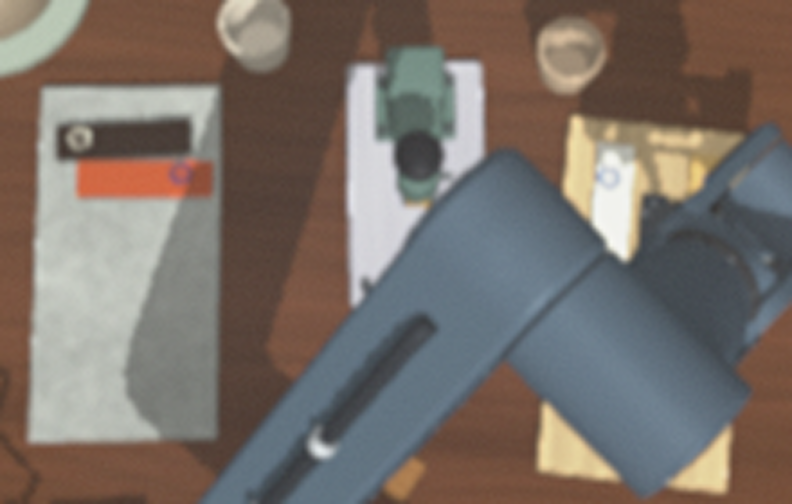

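View pics/rzs.png

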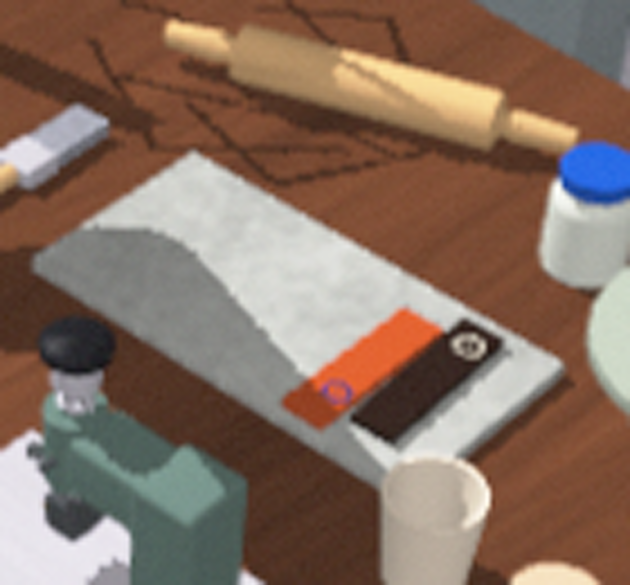

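```bash
python3 -m jog '0 0 -0.06 0 0 0 0.7;-0.03 0.01 -0.12 0 0 -10 0.7;-0.07 0.02 -0.18 0 0 -20 0.7;-0.13 0.03 -0.2 0 0 -30 0.7;-0.19 0.03 -0.2 0 0 -40 0.7;-0.25 0.03 -0.2 0 0 -50 0.7;-0.31 0.02 -0.2 0 0 -60 0.7;-0.37 0.01 -0.2 0 0 -70 0.7'; python3 go.py .593 .213 .2 4 .593 .213 .1 4
```

```text
time_s: 36.78
position: [0.535, 0.039, 0.3205]
tcp_rot: [[0.927, -0.376, 0.004], [-0.376, -0.927, 0.0], [0.003, -0.002, -1.0]]
force: [0.4, -0.6, -0.0]
opening: 0.697
t 36.77 p [0.535  0.039  0.3205] yaw -22.06 tilt [0.22 0.01] F [ 0.4 -0.6 -0. ] open 0.697 J [-8. 18. 89.  0. 72. 14.]
row [-0.012  -0.1829  0.1207] [ -0.04  -0.21 -26.06] rows>= 3.5
row [-0.0123 -0.1827  0.2207] [ -0.04  -0.21 -26.06] rows>= 4.6
```

```bash
python3 -m jog '0 -0.06 0 0 0 -10 0.7;-0.01 -0.12 0.03 0 0 -20 0.7;-0.012 -0.183 0.08 0 0 -26 0.7;-0.012 -0.183 0.13 0 0 -26 0.7;-0.012 -0.183 0.18 0 0 -26 0.7;-0.012 -0.183 0.225 0 0 -26 0.7;-0.012 -0.183 0.25 0 0 -26 0.7;-0.012 -0.183 0.25 0 0 -26 0.7';python3 look.py s; python3 go.py .593 .213 .0345 4
python3 - <<'E'
import cv2
p=cv2.imread("pics/s_scene.png")[130:260,270:410]; cv2.imwrite("pics/szs.png",cv2.resize(p,None,fx=4.5,fy=4.5,interpolation=cv2.INTER_CUBIC))
p=cv2.imread("pics/s_top.png")[160:240,160:260]; cv2.imwrite("pics/szt.png",cv2.resize(p,None,fx=6,fy=6,interpolation=cv2.INTER_CUBIC))
E
```

```text
time_s: 37.78
position: [0.5925, 0.2107, 0.068]
tcp_rot: [[0.998, 0.063, -0.003], [0.063, -0.998, -0.001], [-0.003, 0.001, -1.0]]
force: [-0.3, -0.4, 1.0]
opening: 0.701
t 37.88 p [0.595  0.2111 0.0711] yaw 3.62 tilt [0.24 0.02] F [0.8 0.5 0.4] open 0.703 J [ 9. 43. 88. -0. 48.  6.]
row [-0.002  -0.0021  0.0366] [-0.01 -0.24 -0.38] rows>= 0.6
```

View pics/szs.png

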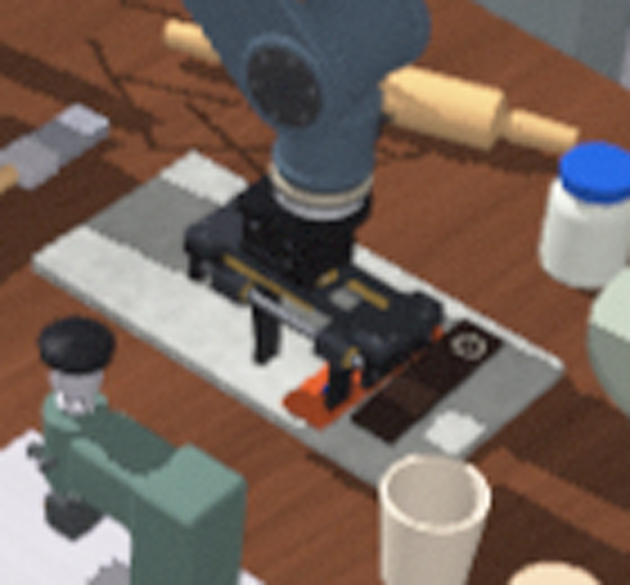

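View pics/szt.png

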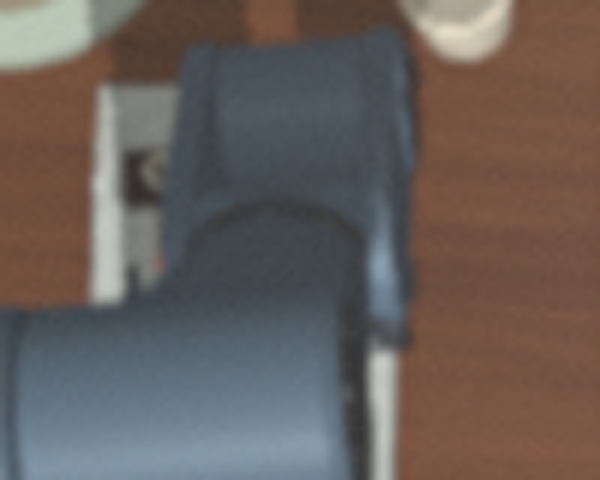

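Run:
```python
from lib import *
def z(X): return ((proj('scene',X)-[270,130]+.5)*4.5).round(0)
t=np.array([.5925,.2107])
a=np.array([.998,.063]);b=np.array([.063,-.998])
for zz in (.049,.016):
  for sx in (-.0305,.0305,.0455):
    for sy in (-.0095,.0095):
        q=t+a*sx+b*sy; print(zz,sx,sy,z([*q,zz]))
```

```text
0.049 -0.0305 -0.0095 [[281. 355.]]
0.049 -0.0305 0.0095 [[265. 367.]]
0.049 0.0305 -0.0095 [[343. 394.]]
0.049 0.0305 0.0095 [[326. 407.]]
0.049 0.0455 -0.0095 [[358. 404.]]
0.049 0.0455 0.0095 [[341. 417.]]
0.016 -0.0305 -0.0095 [[279. 387.]]
0.016 -0.0305 0.0095 [[262. 399.]]
0.016 0.0305 -0.0095 [[339. 426.]]
0.016 0.0305 0.0095 [[323. 438.]]
0.016 0.0455 -0.0095 [[354. 436.]]
0.016 0.0455 0.0095 [[338. 448.]]
```

Run:
```python
from lib import *
for q in ((283,405),(325,428),(404,309),(442,334),(355,422),(393,443)):
    print(q,plane('scene',np.array(q)/4.5-.5+[270,130],.024)[0,:2].round(4), plane('scene',np.array(q)/4.5-.5+[270,130],.014)[0,:2].round(4))
```

```text
(283, 405) [0.5837 0.2   ] [0.5767 0.208 ]
(325, 428) [0.6223 0.2061] [0.6156 0.2141]
(404, 309) [0.5684 0.3511] [0.5613 0.3602]
(442, 334) [0.6083 0.3517] [0.6015 0.3609]
(355, 422) [0.6326 0.2279] [0.6259 0.236 ]
(393, 443) [0.6669 0.2329] [0.6605 0.2411]
```

```bash
python3 -m jog '-0.001 -0.003 0.012 0 0 0 0.7;-0.001 -0.003 0.024 0 0 0 0.7;-0.001 -0.003 0.036 0 0 0 0.7;-0.001 -0.003 0.036 0 0 0 0.7;-0.001 -0.003 0.036 0 0 0 0.3;-0.001 -0.003 0.036 0 0 0 0.3;-0.001 -0.003 0.036 0 0 0 0.3;-0.001 -0.003 0.036 0 0 0 0.3'; python3 go.py .535 .213 .035 4
```

```text
time_s: 38.88
position: [0.5934, 0.2139, 0.0347]
tcp_rot: [[0.998, 0.063, 0.003], [0.063, -0.998, 0.0], [0.004, -0.0, -1.0]]
force: [0.1, -0.2, 0.3]
opening: 0.453
t 38.88 p [0.5934 0.2139 0.0347] yaw 3.62 tilt [0.2  0.02] F [ 0.1 -0.2  0.3] open 0.453 J [10. 46. 89. -0. 44.  6.]
row [-0.0583 -0.0028 -0.0005] [-0.   -0.2  -0.38] rows>= 0.9
```

```bash
python3 -m jog '-0.01 0 -0.001 0 0 0 0.3;-0.03 0 -0.001 0 0 0 0.3;-0.05 0 -0.001 0 0 0 0.3;-0.065 0 -0.001 0 0 0 0.3;-0.065 0 0 0 0 0 0.3;-0.065 0 0 0 0 0 0.65;-0.065 0 0 0 0 0 0.65;-0.065 0 -0.05 0 0 0 0.65'; python3 look.py t; python3 m4.py red,dark scene;python3 go.py .535 .213 .035 4;python3 - <<'E'
import cv2
p=cv2.imread("pics/t_scene.png")[130:260,270:410]; cv2.imwrite("pics/tzs.png",cv2.resize(p,None,fx=4.5,fy=4.5,interpolation=cv2.INTER_CUBIC))
E
```

```text
time_s: 39.88
position: [0.5267, 0.2092, 0.0814]
tcp_rot: [[0.998, 0.063, -0.004], [0.063, -0.998, -0.001], [-0.004, 0.001, -1.0]]
force: [1.3, 0.2, 0.1]
opening: 0.633
scene red_ring [([0.6425, 0.3015, 0.0233], 0.27)]
scene dark_ring [([0.6414, 0.3032, 0.02], 0.77)]
  sil 0.67 414 [  0.6394   0.3035 153.8022  51.7747 -80.0114] zmed 0.0211
t 40.23 p [0.5279 0.2096 0.0837] yaw 3.62 tilt [0.12 0.  ] F [ 0.   0.7 -0. ] open 0.65 J [10. 39. 98. -0. 44.  7.]
row [ 0.0072 -0.0029  0.0487] [ 0.01 -0.12 -0.38] rows>= 0.8
```

View pics/tzs.png

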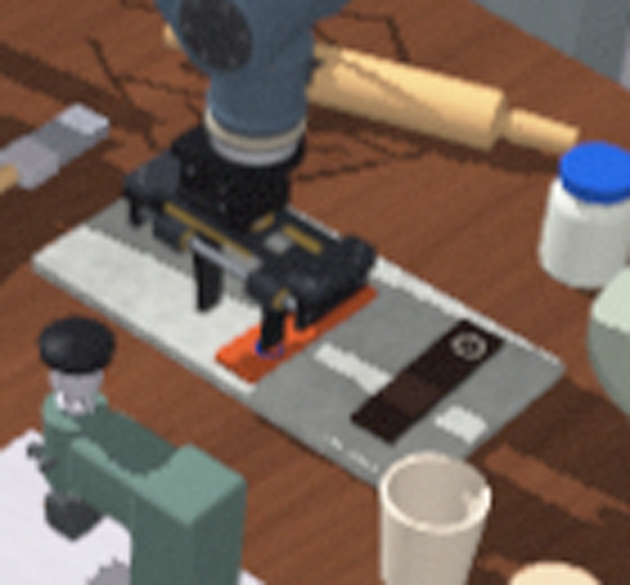

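```bash
python3 -m jog '0 -0.04 -0.01 0 0 0 0.75;0.001 -0.09 -0.01 0 0 0 0.75;0.001 -0.126 -0.01 0 0 0 0.75;0.001 -0.126 0.01 0 0 0 0.75;0.001 -0.126 0.03 0 0 0 0.75;0.001 -0.126 0.049 0 0 0 0.75;0.001 -0.126 0.049 0 0 0 0.75;0.001 -0.126 0.049 0 0 0 0.75'; python3 go.py .521 .3367 .035 3.6
```

```text
time_s: 41.22
position: [0.5214, 0.3349, 0.0346]
tcp_rot: [[0.998, 0.062, 0.002], [0.062, -0.998, -0.0], [0.002, 0.0, -1.0]]
force: [0.8, 1.3, 0.4]
opening: 0.749
t 41.23 p [0.5214 0.3349 0.0346] yaw 3.57 tilt [ 0.13 -0.02] F [0.8 1.3 0.4] open 0.749 J [22. 46. 91. -0. 43. 19.]
row [-0.0002 -0.0018 -0.0004] [ 0.02 -0.12 -0.03] rows>= 0.0
```

```bash
python3 -m jog '0 0 0 0 0 0 0.3;0 0 0 0 0 0 0.3;0 0 0 0 0 0 0.3;0 0 0 0 0 0 0.3;0 0 -0.03 0 0 0 0.3;0 0 -0.06 0 0 0 0.3;0 0 -0.06 0 0 0 0.3'; python3 look.py u; python3 go.py .42 .10 .2 50 .395 -.0435 .2 95.25;python3 - <<'E'
import cv2
p=cv2.imread("pics/u_scene.png")[130:260,270:410]; cv2.imwrite("pics/uzs.png",cv2.resize(p,None,fx=4.5,fy=4.5,interpolation=cv2.INTER_CUBIC))
E
```

```text
time_s: 42.1
position: [0.5229, 0.3364, 0.0977]
tcp_rot: [[0.998, 0.063, 0.008], [0.063, -0.998, 0.002], [0.009, -0.002, -1.0]]
force: [0.5, -0.1, -2.1]
opening: 0.453
t 42.2 p [0.5209 0.3355 0.0951] yaw 3.63 tilt [0.17 0.01] F [-1.   0.1 -1.5] open 0.454 J [22. 41. 89. -0. 50. 19.]
row [-0.1153  0.2287 -0.1052] [  0.07  -0.15 -46.37] rows>= 4.4
row [-0.1493  0.3703 -0.1053] [  0.14  -0.13 -91.62] rows>= 8.6
```

View pics/uzs.png

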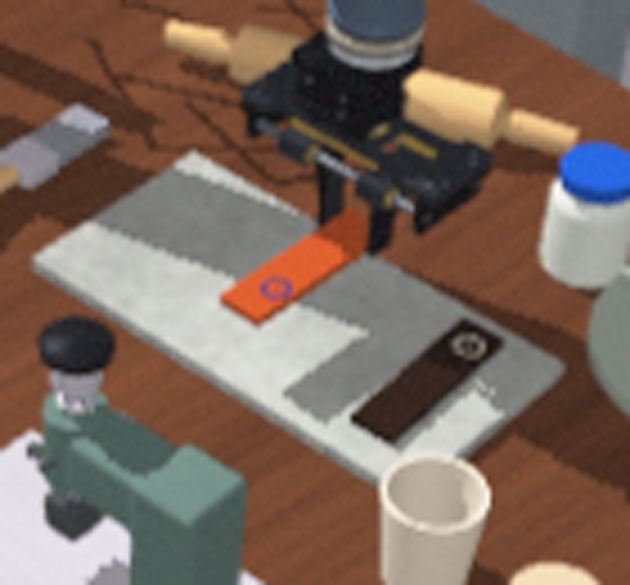

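```bash
python3 -m jog '-0.03 0.04 -0.06 0 0 -10 0.3;-0.06 0.09 -0.1 0 0 -20 0.3;-0.09 0.14 -0.105 0 0 -30 0.3;-0.11 0.19 -0.105 0 0 -40 0.3;-0.125 0.24 -0.105 0 0 -50 0.3;-0.135 0.29 -0.105 0 0 -60 0.3;-0.145 0.34 -0.105 0 0 -70 0.3;-0.148 0.37 -0.105 0 0 -80 0.3'; python3 go.py .397 -.044 .046 95.25
```

```text
time_s: 43.2
position: [0.3957, -0.041, 0.1989]
tcp_rot: [[0.189, 0.982, 0.001], [0.982, -0.189, 0.001], [0.001, 0.0, -1.0]]
force: [0.6, -0.3, -0.9]
opening: 0.454
t 43.2 p [ 0.3957 -0.041   0.1989] yaw 79.09 tilt [0.03 0.08] F [ 0.6 -0.3 -0.9] open 0.454 J [ -22.   17.  116.    0.   47. -101.]
row [-0.0029  0.0018  0.1529] [  0.03  -0.08 -16.16] rows>= 2.4
```

```bash
python3 -m jog '0 0.002 0 0 0 -8 0.3;-0.002 0.002 0.04 0 0 -16.2 0.3;-0.002 0.002 0.09 0 0 -16.2 0.3;-0.002 0.002 0.13 0 0 -16.2 0.3;-0.002 0.002 0.153 0 0 -16.2 0.3;-0.002 0.002 0.153 0 0 -16.2 0.3;-0.002 0.002 0.153 0 0 -16.2 0.3'; python3 look.py v; python3 go.py .397 -.044 .046 95.25;python3 - <<'E'
import cv2
p=cv2.imread("pics/v_scene.png")[190:305,230:350]; cv2.imwrite("pics/vz.png",cv2.resize(p,None,fx=5,fy=5,interpolation=cv2.INTER_CUBIC))
E
```

```text
time_s: 44.08
position: [0.399, -0.0419, 0.047]
tcp_rot: [[-0.088, 0.996, 0.003], [0.996, 0.088, 0.001], [0.0, 0.003, -1.0]]
force: [0.7, -0.5, -1.1]
opening: 0.454
t 44.17 p [ 0.3997 -0.0421  0.0477] yaw 95.03 tilt [ 0.29 -0.02] F [-0.  -0.1 -1.1] open 0.447 J [ -22.   37.  122.    0.   20. -117.]
row [-0.0017 -0.0029  0.0017] [ 0.28  0.04 -0.22] rows>= 0.1
```

View pics/vz.png

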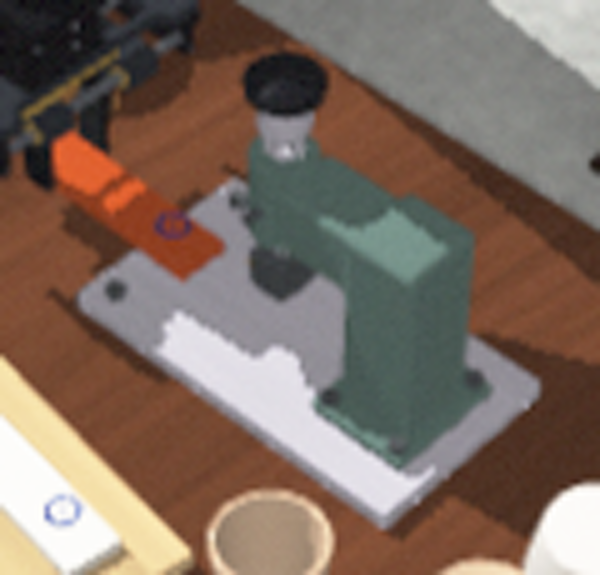

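```bash
python3 ring.py v .0365 264 234 5 scene
python3 - <<'E'
from lib import *
e=np.array([.9958,.0915]);n=np.array([-.0915,.9958]); t=np.array([.399,-.0419])
for q in ([264.1,234.5],):
  r=plane('scene',[q],.0365)[0,:2]; print(r,'s',(r-t)@e,'n',(r-t)@n)
E
```

```text
px [265.86 233.19] 37 world [[ 0.495  -0.0225  0.0365]]
[ 0.49582362 -0.03074293] s 0.09743782846764883 n 0.0022508472816225858
```

```bash
python3 go.py .4964 -.0347 .044 95.25 .4964 -.0347 .0352 95.25
```

```text
t 44.17 p [ 0.3997 -0.0421  0.0477] yaw 95.03 tilt [ 0.29 -0.02] F [-0.  -0.1 -1.1] open 0.447 J [ -22.   37.  122.    0.   20. -117.]
row [-0.0011  0.097   0.0042] [ 0.28  0.04 -0.22] rows>= 1.6
row [-0.0011  0.0969  0.013 ] [ 0.28  0.04 -0.22] rows>= 1.6
```

```bash
python3 -m jog '-0.001 0 0.004 0 0 -0.2 0.3;-0.001 0.03 0.004 0 0 -0.2 0.3;-0.001 0.06 0.004 0 0 -0.2 0.3;-0.001 0.088 0.004 0 0 -0.2 0.3;-0.001 0.0985 0.004 0 0 -0.2 0.3;-0.001 0.0985 0.004 0 0 -0.2 0.3;-0.001 0.0985 0.012 0 0 -0.2 0.3;-0.001 0.0985 0.012 0 0 -0.2 0.3'; python3 go.py .4964 -.0347 .0352 95.25
```

```text
time_s: 45.18
position: [0.4963, -0.0342, 0.0354]
tcp_rot: [[-0.09, 0.996, 0.002], [0.996, 0.09, 0.001], [0.001, 0.003, -1.0]]
force: [-0.7, 1.3, 4.9]
opening: 0.451
t 45.17 p [ 0.4963 -0.0342  0.0354] yaw 95.16 tilt [0.14 0.05] F [-0.7  1.3  4.9] open 0.451 J [ -17.   41.  109.    0.   30. -112.]
row [-0.0005  0.0001  0.0002] [ 0.15 -0.04 -0.09] rows>= 0.0
```

```bash
python3 -m jog '0 0 -0.001 0 0 0 0.62;0 0 -0.001 0 0 0 0.62;0 0 -0.001 0 0 0 0.62;0 -0.01 -0.05 0 0 0 0.62;0 -0.02 -0.11 0 0 0 0.3;0 -0.02 -0.17 0 0 0 0;0 -0.01 -0.22 0 0 0 0;0 0 -0.25 0 0 0 0'; python3 look.py w; python3 go.py .5925 -.0195 .27 95.25;python3 - <<'E'
import cv2
p=cv2.imread("pics/w_scene.png")[190:305,230:350]; cv2.imwrite("pics/wz.png",cv2.resize(p,None,fx=5,fy=5,interpolation=cv2.INTER_CUBIC))
E
python3 - <<'E'
from lib import *
B=np.array([.593,-.0198,0]); e=np.array([.9958,.0915,0]);n=np.array([-.0915,.9958,0]);k=np.array([0,0,1])
pts={'ringtop':B+.025*k,'tileNR':B-.115*e-.026*n+.025*k,'tileFR':B+.035*e-.026*n+.025*k,'tileNL':B-.115*e+.014*n+.025*k}
for m,X in pts.items():
    s=proj('scene',X)[0]
    print(m,'scene zoom',((s-[230,190]+.5)*5).round(0))
E
```

```text
time_s: 46.18
position: [0.4973, -0.0345, 0.2882]
tcp_rot: [[-0.091, 0.996, 0.007], [0.996, 0.091, -0.001], [-0.002, 0.007, -1.0]]
force: [0.3, -0.1, -0.1]
opening: 0.252
t 46.27 p [ 0.4995 -0.035   0.289 ] yaw 95.24 tilt [ 0.73 -0.14] F [ 0.9 -0.8 -0.4] open 0.158 J [ -17.   17.   97.    0.   66. -112.]
row [0.007  0.0938 0.0201] [ 0.71  0.21 -0.01] rows>= 1.5
ringtop scene zoom [283. 311.]
tileNR scene zoom [129. 243.]
tileFR scene zoom [295. 361.]
tileNL scene zoom [172. 212.]
```

View pics/wz.png

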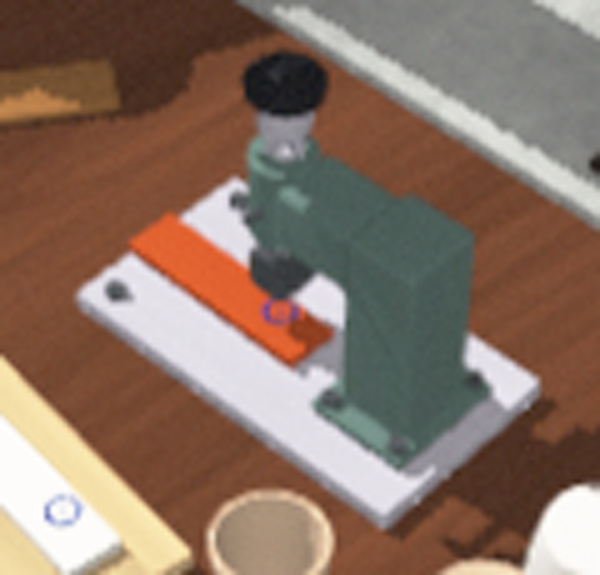

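```bash
python3 -m jog '0.005 0.05 0 0 0 0 0;0.005 0.098 0 0 0 0 0;0.005 0.098 0.02 0 0 0 0;0.005 0.098 0.034 0 0 0 0;0.005 0.098 0.04 0 0 0 0;0.005 0.098 0.046 0 0 0 0;0.005 0.098 0.051 0 0 0 0;0.005 0.098 0.054 0 0 0 0'; python3 go.py .5925 -.0195 .231 95.25
```

```text
time_s: 47.28
position: [0.5926, -0.0201, 0.2331]
tcp_rot: [[-0.091, 0.996, 0.002], [0.996, 0.091, 0.001], [0.001, 0.003, -1.0]]
force: [-3.7, 1.5, 13.3]
opening: 0.002
t 47.27 p [ 0.5926 -0.0201  0.2331] yaw 95.21 tilt [0.14 0.06] F [-3.7  1.5 13.3] open 0.002 J [ -13.   28.   87.    0.   64. -108.]
row [ 0.0006 -0.0001  0.0021] [ 0.14 -0.04 -0.04] rows>= 0.0
```

```bash
python3 -m jog '0 0 0.002 0 0 0 0;0 0 0.004 0 0 0 0;0 0 0.006 0 0 0 0;0 0 0.007 0 0 0 0;0 0 0.007 0 0 0 0'; python3 go.py .5925 -.0195 .231 95.25
```

```text
time_s: 47.9
position: [0.5927, -0.0201, 0.2306]
tcp_rot: [[-0.091, 0.996, 0.005], [0.996, 0.091, 0.0], [-0.0, 0.005, -1.0]]
force: [-9.2, 2.2, 31.0]
opening: 0.008
t 47.9 p [ 0.5927 -0.0201  0.2306] yaw 95.23 tilt [0.27 0.01] F [-9.2  2.2 31. ] open 0.008 J [ -13.   28.   88.    0.   64. -108.]
row [ 0.0006 -0.0001 -0.0004] [ 0.27  0.02 -0.02] rows>= 0.0
```

```bash
python3 -m jog '0 0 -0.01 0 0 0 0;0 0 -0.02 0 0 0 0;0 0 -0.03 0 0 0 0;0 0 -0.045 0 0 0 0;-0.003 -0.04 -0.06 0 0 0 0.3;-0.005 -0.09 -0.06 0 0 0 0.65;-0.005 -0.097 -0.04 0 0 0 0.65;-0.005 -0.097 0.0 0 0 0 0.65'; python3 look.py x; python3 go.py .4965 -.0343 .0355 95.25;python3 - <<'E'
import cv2
p=cv2.imread("pics/x_scene.png")[150:280,200:350]; cv2.imwrite("pics/xz.png",cv2.resize(p,None,fx=4,fy=4,interpolation=cv2.INTER_CUBIC))
E
```

```text
time_s: 48.9
position: [0.4981, -0.0348, 0.2255]
tcp_rot: [[-0.09, 0.996, 0.008], [0.996, 0.09, -0.001], [-0.002, 0.008, -1.0]]
force: [0.3, -0.1, -0.4]
opening: 0.379
t 49.0 p [ 0.4946 -0.0336  0.2214] yaw 95.19 tilt [-0.3   0.17] F [-1.   0.5  0.3] open 0.466 J [ -17.   22.  101.    0.   57. -112.]
row [-0.0015  0.0028  0.1859] [-0.28 -0.19 -0.06] rows>= 3.0
```

View pics/xz.png

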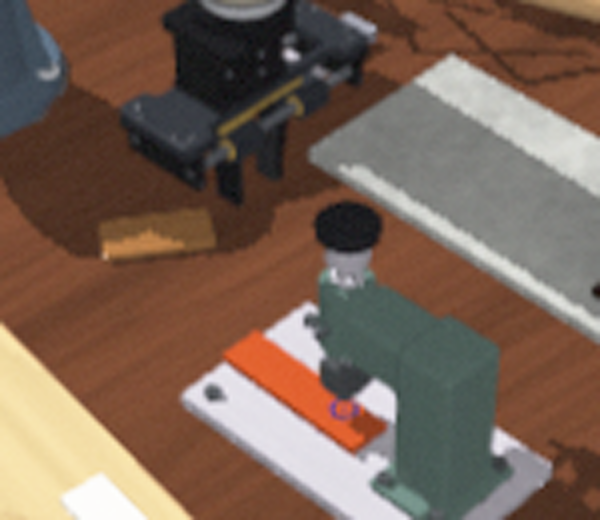

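```bash
python3 -m jog '-0.001 0.002 0.05 0 0 0 0.65;-0.001 0.002 0.1 0 0 0 0.65;-0.001 0.002 0.14 0 0 0 0.65;-0.001 0.002 0.17 0 0 0 0.65;-0.001 0.002 0.186 0 0 0 0.65;-0.001 0.002 0.186 0 0 0 0.65;-0.001 0.002 0.186 0 0 0 0.65'; python3 go.py  .4965 -.0343 .0355 95.25
```

```text
time_s: 49.88
position: [0.5016, -0.0353, 0.0394]
tcp_rot: [[-0.091, 0.996, 0.006], [0.996, 0.091, -0.0], [-0.001, 0.006, -1.0]]
force: [-0.3, 0.5, -0.0]
opening: 0.647
t 49.88 p [ 0.5016 -0.0353  0.0394] yaw 95.23 tilt [ 0.32 -0.02] F [-0.3  0.5 -0. ] open 0.647 J [ -17.   41.  108.    0.   31. -112.]
row [ 0.0015 -0.005   0.0039] [ 0.32  0.05 -0.02] rows>= 0.1
```

```bash
python3 -m jog '0.001 -0.004 0.004 0 0 0 0.65;0.001 -0.004 0.004 0 0 0 0.3;0.001 -0.004 0.004 0 0 0 0.3;0.001 -0.004 0.004 0 0 0 0.3;0.001 -0.004 -0.001 0 0 0 0.3;0.001 -0.034 -0.001 0 0 0 0.3;0.001 -0.07 -0.001 0 0 0 0.3;0.001 -0.104 -0.015 0 0 0 0.3'; python3 go.py  .42 -.22 .14 87.55
```

```text
time_s: 50.88
position: [0.3954, -0.0433, 0.0528]
tcp_rot: [[-0.091, 0.996, 0.002], [0.996, 0.091, 0.001], [0.001, 0.002, -1.0]]
force: [0.9, -0.0, -1.3]
opening: 0.454
t 50.88 p [ 0.3954 -0.0433  0.0528] yaw 95.24 tilt [0.09 0.06] F [ 0.9 -0.  -1.3] open 0.454 J [ -23.   37.  123.    0.   20. -118.]
row [-0.1781  0.0085 -0.0873] [ 0.1  -0.06  7.69] rows>= 3.2
```

```bash
python3 go.py .365 -.2215 .09 87.55;  python3 -m jog '0 0 -0.06 0 0 0 0.3;-0.05 -0.01 -0.08 0 0 3 0.3;-0.1 -0.02 -0.08 0 0 7.7 0.3;-0.15 -0.035 -0.08 0 0 7.7 0.3;-0.177 -0.045 -0.07 0 0 7.7 0.3;-0.177 -0.045 -0.03 0 0 7.7 0.3;-0.177 -0.045 -0.01 0 0 7.7 0.3;-0.177 -0.045 -0.01 0 0 7.7 0.3'; python3 go.py .365 -.2215 .0355 87.55; python3 look.py y;python3 - <<'E'
import cv2
p=cv2.imread("pics/y_scene.png")[150:340,130:330]; cv2.imwrite("pics/yz.png",cv2.resize(p,None,fx=3,fy=3,interpolation=cv2.INTER_CUBIC))
E
```

```text
t 50.88 p [ 0.3954 -0.0433  0.0528] yaw 95.24 tilt [0.09 0.06] F [ 0.9 -0.  -1.3] open 0.454 J [ -23.   37.  123.    0.   20. -118.]
row [-0.1747 -0.0464 -0.0374] [ 0.1  -0.06  7.69] rows>= 3.0
time_s: 51.88
position: [0.3673, -0.2233, 0.0618]
tcp_rot: [[0.044, 0.999, 0.001], [0.999, -0.044, 0.003], [0.003, 0.001, -1.0]]
force: [-0.2, -0.8, -1.1]
opening: 0.455
t 51.88 p [ 0.3673 -0.2233  0.0618] yaw 87.5 tilt [0.05 0.17] F [-0.2 -0.8 -1.1] open 0.455 J [ -46.   36.  118.    0.   26. -134.]
row [ 0.0016 -0.0024  0.0263] [ 0.04 -0.17 -0.05] rows>= 0.4
```

View pics/yz.png

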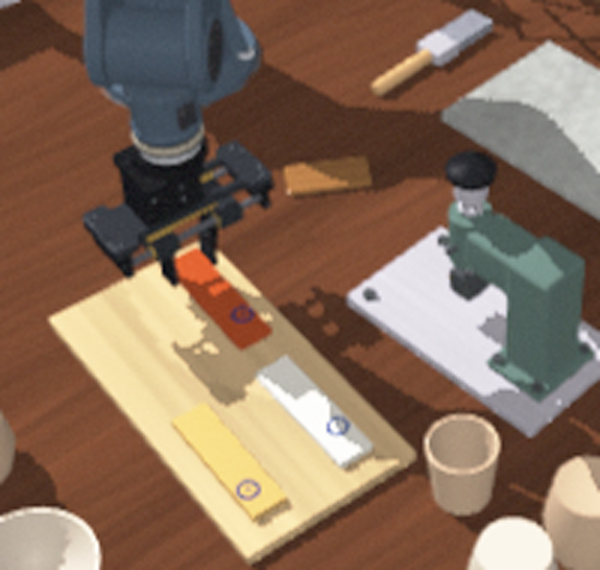

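```bash
python3 -m jog '0.001 -0.002 0.012 0 0 0 0.3;0.001 -0.002 0.022 0 0 0 0.3;0.001 -0.002 0.0265 0 0 0 0.3;0.001 -0.002 0.0265 0 0 0 0.3;0.001 -0.002 0.0265 0 0 0 0.65;0.001 -0.002 0.0265 0 0 0 0.65;0 -0.002 0 0 0 0 0.65;0 -0.002 -0.06 0 0 0 0.65'; python3 look.py A; python3 m4.py dark scene top; python3 go.py .46 0 .33 50
python3 - <<'E'
import cv2
p=cv2.imread("pics/A_top.png")[150:290,165:385]; cv2.imwrite("pics/Azt.png",cv2.resize(p,None,fx=3.6,fy=3.6,interpolation=cv2.INTER_CUBIC))
E
```

```text
time_s: 52.98
position: [0.365, -0.2231, 0.1223]
tcp_rot: [[0.044, 0.999, -0.0], [0.999, -0.044, 0.004], [0.004, -0.0, -1.0]]
force: [1.2, -1.0, -0.6]
opening: 0.648
scene dark_ring [([0.6404, 0.3005, 0.0217], 0.86)]
  sil 0.73 373 [  0.6391   0.3039 153.2324  43.4726 -82.7813] zmed 0.0214
top dark_ring [([0.6346, 0.3064, 0.0239], 0.7)]
  sil 0.8 411 [  0.6296   0.3074 151.8759  48.9843 -85.9414] zmed 0.023
t 53.38 p [ 0.3652 -0.2231  0.1217] yaw 87.52 tilt [0.08 0.14] F [-0.1  0.3 -0.4] open 0.651 J [ -47.   28.  116.    0.   36. -134.]
row [ 0.2275  0.0853 -0.2076] [ 3.000e-02 -1.600e-01  3.752e+01] rows>= 5.1
```

View pics/Azt.png

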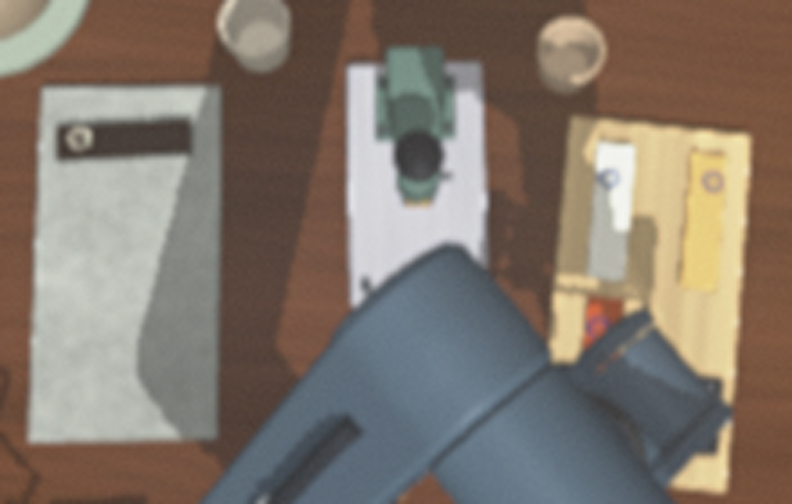

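```bash
python3 go.py .639 .25 .33 6.7; python3 -m jog '0 0 -0.06 0 0 10 0.75;0.03 0.03 -0.12 0 0 20 0.75;0.08 0.05 -0.17 0 0 30 0.75;0.14 0.07 -0.2 0 0 40 0.75;0.2 0.09 -0.2 0 0 50 0.75;0.26 0.12 -0.2 0 0 60 0.75;0.32 0.16 -0.2 0 0 70 0.75;0.38 0.2 -0.2 0 0 80 0.75'; python3 go.py .639 .25 .2 6.7 .639 .25 .07 6.7
```

```text
t 53.38 p [ 0.3652 -0.2231  0.1217] yaw 87.52 tilt [0.08 0.14] F [-0.1  0.3 -0.4] open 0.651 J [ -47.   28.  116.    0.   36. -134.]
row [ 0.4851  0.2533 -0.2067] [-4.000e-02 -1.700e-01  8.082e+01] rows>= 9.4
time_s: 54.38
position: [0.5343, 0.0766, 0.3207]
tcp_rot: [[0.983, 0.183, 0.0], [0.183, -0.983, 0.0], [0.0, 0.0, -1.0]]
force: [0.1, -1.0, -0.7]
opening: 0.749
t 54.38 p [0.5343 0.0766 0.3207] yaw 10.56 tilt [0.03 0.  ] F [ 0.1 -1.  -0.7] open 0.749 J [ -4.  19.  89.   0.  73. -14.]
row [ 0.1346 -0.1512  0.1208] [-0.   -0.03  3.86] rows>= 3.8
row [ 0.1346 -0.1512  0.2508] [-0.   -0.03  3.86] rows>= 5.2
```

```bash
python3 -m jog '0.04 -0.05 0 0 0 2 0.75;0.09 -0.1 0.02 0 0 3.9 0.75;0.134 -0.151 0.06 0 0 3.9 0.75;0.134 -0.151 0.11 0 0 3.9 0.75;0.134 -0.151 0.16 0 0 3.9 0.75;0.134 -0.151 0.21 0 0 3.9 0.75;0.134 -0.151 0.25 0 0 3.9 0.75;0.134 -0.151 0.25 0 0 3.9 0.75'; python3 go.py .639 .25 .0345 6.7; python3 look.py B
python3 - <<'E'
import cv2
p=cv2.imread("pics/B_scene.png")[130:260,270:410]; cv2.imwrite("pics/Bzs.png",cv2.resize(p,None,fx=4.5,fy=4.5,interpolation=cv2.INTER_CUBIC))
E
```

```text
time_s: 55.38
position: [0.6338, 0.2478, 0.0666]
tcp_rot: [[0.993, 0.122, -0.009], [0.122, -0.993, -0.002], [-0.009, 0.001, -1.0]]
force: [-1.1, -0.0, 0.5]
opening: 0.745
t 55.38 p [0.6338 0.2478 0.0666] yaw 6.99 tilt [-0.5  -0.13] F [-1.1 -0.   0.5] open 0.745 J [12. 47. 80. -0. 54.  5.]
row [ 0.0057 -0.0016  0.0321] [0.07 0.51 0.29] rows>= 0.5
```

View pics/Bzs.png

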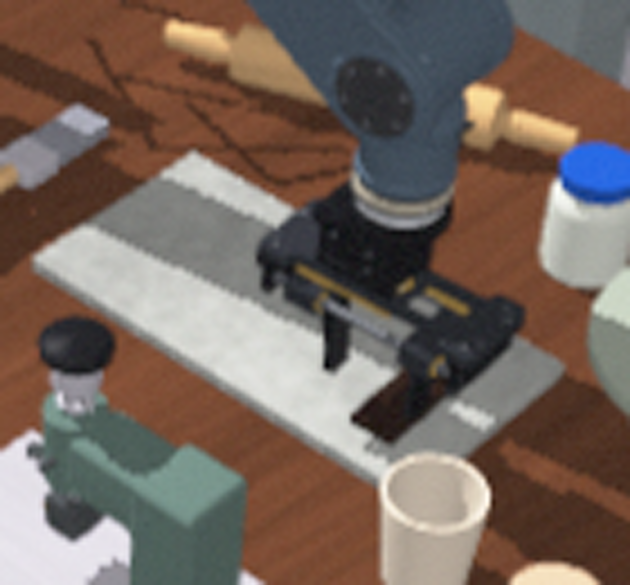

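```bash
python3 -m jog '0.002 -0.001 0 0 0 0.3 0.75;0.002 -0.001 0.012 0 0 0.3 0.75;0.002 -0.001 0.024 0 0 0.3 0.75;0.002 -0.001 0.032 0 0 0.3 0.75;0.002 -0.001 0.032 0 0 0.3 0.75'; python3 go.py .639 .25 .0345 6.7
```

```text
time_s: 56.1
position: [0.639, 0.2497, 0.0394]
tcp_rot: [[0.993, 0.116, 0.001], [0.116, -0.993, -0.0], [0.001, 0.0, -1.0]]
force: [-0.0, -0.2, -0.9]
opening: 0.748
t 56.1 p [0.639  0.2497 0.0394] yaw 6.69 tilt [ 0.06 -0.01] F [-0.  -0.2 -0.9] open 0.748 J [12. 49. 80. -0. 51.  5.]
row [-0.     -0.0003  0.0049] [ 0.02 -0.06 -0.01] rows>= 0.1
```

```bash
python3 -m jog '0 0 0.004 0 0 0 0.75;0 0 0.004 0 0 0 0.3;0 0 0.004 0 0 0 0.3;0 0 0.004 0 0 0 0.3;0 0 0.004 0 0 0 0.3;0 0 -0.026 0 0 0 0.3;0 0 -0.06 0 0 0 0.3;0 0 -0.06 0 0 0 0.3'; python3 look.py C; python3 go.py .50 .15 .2 -30 .40 .05 .2 -65 .393 -.03 .2 -84.75
python3 - <<'E'
import cv2
p=cv2.imread("pics/C_scene.png")[130:260,270:410]; cv2.imwrite("pics/Czs.png",cv2.resize(p,None,fx=4.5,fy=4.5,interpolation=cv2.INTER_CUBIC))
E
```

```text
time_s: 57.1
position: [0.6419, 0.2505, 0.1037]
tcp_rot: [[0.993, 0.117, 0.01], [0.117, -0.993, 0.002], [0.01, -0.0, -1.0]]
force: [0.3, -0.0, -1.6]
opening: 0.457
t 57.2 p [0.6392 0.2498 0.1003] yaw 6.7 tilt [ 0.15 -0.  ] F [-0.1  0.3 -1.8] open 0.459 J [12. 44. 79. -0. 57.  5.]
row [-0.1497  0.0829 -0.1001] [-3.00e-02 -1.50e-01  3.67e+01] rows>= 3.4
row [-0.2606  0.1706 -0.1003] [-0.08 -0.14 71.7 ] rows>= 6.7
row [-0.2769  0.2492 -0.1004] [-0.11 -0.13 91.45] rows>= 8.5
```

View pics/Czs.png

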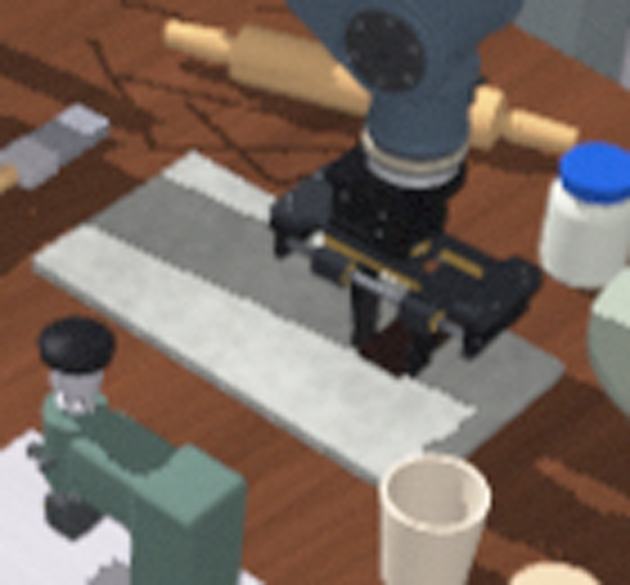

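```bash
python3 -m jog '-0.03 0.01 -0.06 0 0 8 0.3;-0.07 0.03 -0.1 0 0 17 0.3;-0.11 0.055 -0.1 0 0 27 0.3;-0.15 0.083 -0.1 0 0 37 0.3;-0.19 0.11 -0.1 0 0 47 0.3;-0.23 0.14 -0.1 0 0 57 0.3;-0.255 0.17 -0.1 0 0 67 0.3;-0.27 0.21 -0.1 0 0 77 0.3'; python3 go.py .394 -.034 .046 -84.75
```

```text
time_s: 58.2
position: [0.3928, 0.0098, 0.1986]
tcp_rot: [[0.333, -0.943, -0.001], [-0.943, -0.333, 0.002], [-0.002, 0.0, -1.0]]
force: [1.0, -0.6, -1.6]
opening: 0.449
t 58.2 p [0.3928 0.0098 0.1986] yaw -70.56 tilt [-0.06  0.09] F [ 1.  -0.6 -1.6] open 0.449 J [-15.  17. 116.   0.  47.  55.]
row [0.042  0.0134 0.1525] [ 0.04  0.1  14.19] rows>= 2.5
```

```bash
python3 -m jog '0.02 0.01 0 0 0 7 0.3;0.042 0.013 0.02 0 0 14.2 0.3;0.042 0.013 0.07 0 0 14.2 0.3;0.042 0.013 0.12 0 0 14.2 0.3;0.042 0.013 0.152 0 0 14.2 0.3;0.042 0.013 0.152 0 0 14.2 0.3;0.042 0.013 0.152 0 0 14.2 0.3'; python3 look.py D; python3 go.py .394 -.034 .046 -84.75;python3 - <<'E'
import cv2
p=cv2.imread("pics/D_scene.png")[190:305,230:350]; cv2.imwrite("pics/Dz.png",cv2.resize(p,None,fx=5,fy=5,interpolation=cv2.INTER_CUBIC))
E
```

```text
time_s: 59.08
position: [0.3979, -0.0339, 0.048]
tcp_rot: [[0.096, -0.995, 0.003], [-0.995, -0.096, 0.001], [-0.0, -0.003, -1.0]]
force: [0.4, -0.5, -0.9]
opening: 0.454
t 59.17 p [ 0.3987 -0.0341  0.0488] yaw -84.5 tilt [ 0.32 -0.03] F [ 0.5 -0.  -0.5] open 0.455 J [-21.  37. 123.   0.  20.  63.]
row [-0.0006  0.0047  0.0028] [-0.31 -0.06  0.25] rows>= 0.1
```

View pics/Dz.png

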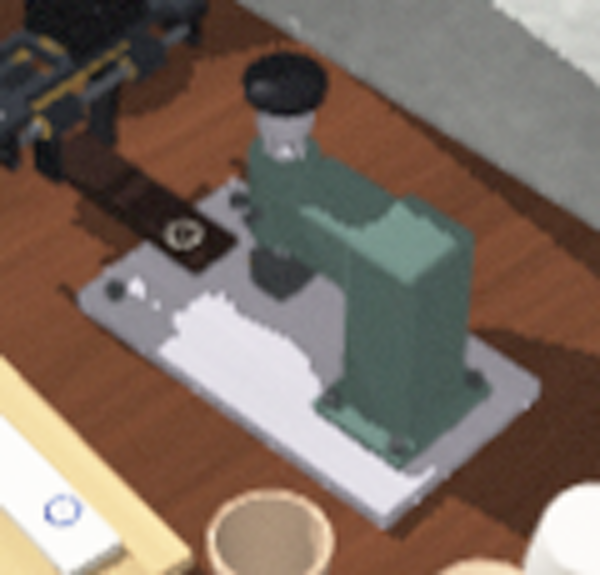

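```bash
python3 ring.py D .0366 266 236 5 scene pale
python3 - <<'E'
from lib import *
e=np.array([.9958,.0915]);n=np.array([-.0915,.9958]); t=np.array([.3979,-.0339])
for q in ([266.3,236.4],):
  r=plane('scene',[q],.0366)[0,:2]; print(r,'s',(r-t)@e,'n',(r-t)@n)
E
python3 go.py .4893 -.0254 .044 -84.75
```

```text
px [266.34 236.43] 36 world [[ 0.5076 -0.031   0.0366]]
[ 0.50738938 -0.03096742] s 0.10929785230350904 n -0.007098011092670642
t 59.17 p [ 0.3987 -0.0341  0.0488] yaw -84.5 tilt [ 0.32 -0.03] F [ 0.5 -0.  -0.5] open 0.455 J [-21.  37. 123.   0.  20.  63.]
row [-0.     -0.091   0.0053] [-0.31 -0.06  0.25] rows>= 1.5
```

```bash
python3 -m jog '0 0 0.005 0 0 0.2 0.3;0 -0.03 0.005 0 0 0.2 0.3;0 -0.055 0.005 0 0 0.2 0.3;0 -0.078 0.005 0 0 0.2 0.3;0 -0.087 0.005 0 0 0.2 0.3;0 -0.087 0.005 0 0 0.2 0.3;0 -0.087 0.013 0 0 0.2 0.3;0 -0.087 0.013 0 0 0.2 0.3'; python3 go.py .4841 -.0258 .0355 -84.75
```

```text
time_s: 60.18
position: [0.4841, -0.0255, 0.036]
tcp_rot: [[0.091, -0.996, 0.004], [-0.996, -0.091, 0.0], [-0.0, -0.004, -1.0]]
force: [-0.2, 1.2, 10.5]
opening: 0.455
t 60.17 p [ 0.4841 -0.0255  0.036 ] yaw -84.76 tilt [0.22 0.03] F [-0.2  1.2 10.5] open 0.455 J [-16.  41. 111.   0.  29.  68.]
row [ 0.0003 -0.      0.0005] [-0.23  0.01 -0.01] rows>= 0.0
```

```bash
python3 -m jog '0 0 -0.002 0 0 0 0.62;0 0 -0.002 0 0 0 0.62;0 0 -0.002 0 0 0 0.62;0 0.01 -0.05 0 0 0 0.62;0 0.02 -0.11 0 0 0 0.3;0 0.02 -0.17 0 0 0 0;0 0.01 -0.22 0 0 0 0;0 0 -0.25 0 0 0 0'; python3 look.py E; python3 go.py .5925 -.0195 .27 -84.75;python3 - <<'E'
import cv2
p=cv2.imread("pics/E_scene.png")[190:305,230:350]; cv2.imwrite("pics/Ez.png",cv2.resize(p,None,fx=5,fy=5,interpolation=cv2.INTER_CUBIC))
E
python3 - <<'E'
from lib import *
B=np.array([.593,-.0198,0]); e=np.array([.9958,.0915,0]);n=np.array([-.0915,.9958,0]);k=np.array([0,0,1])
pts={'ringtop':B+.025*k,'tileNR':B-.123*e-.016*n+.025*k,'tileFR':B+.027*e-.016*n+.025*k,'tileNL':B-.123*e+.024*n+.025*k}
for m,X in pts.items():
    s=proj('scene',X)[0]
    print(m,'scene zoom',((s-[230,190]+.5)*5).round(0))
E
```

```text
time_s: 61.18
position: [0.4845, -0.0259, 0.2878]
tcp_rot: [[0.092, -0.996, 0.007], [-0.996, -0.092, -0.001], [0.001, -0.007, -1.0]]
force: [0.1, -0.2, -1.8]
opening: 0.253
t 61.27 p [ 0.4868 -0.0264  0.2885] yaw -84.69 tilt [ 0.71 -0.13] F [-0.  -0.2  0.1] open 0.159 J [-16.  16.  98.   0.  65.  68.]
row [ 0.0029 -0.1057  0.0198] [-0.7  -0.19  0.06] rows>= 1.7
ringtop scene zoom [283. 311.]
tileNR scene zoom [132. 229.]
tileFR scene zoom [297. 346.]
tileNL scene zoom [174. 199.]
```

View pics/Ez.png

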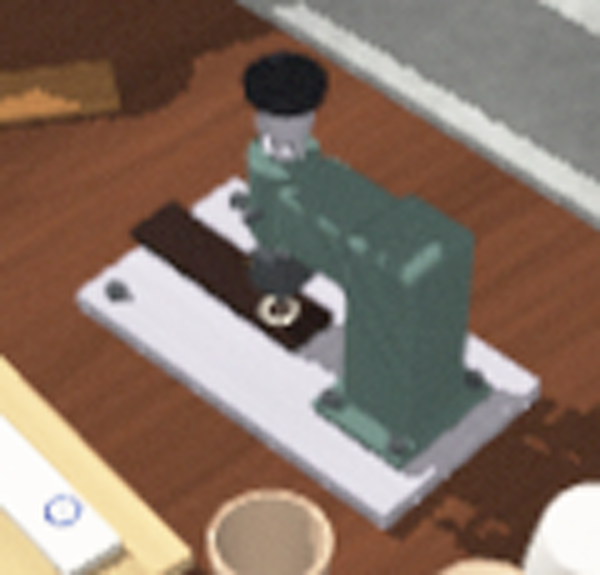

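```bash
python3 -m jog '0.003 -0.05 0 0 0 0 0;0.003 -0.108 0 0 0 0 0;0.003 -0.108 0.02 0 0 0 0;0.003 -0.108 0.034 0 0 0 0;0.003 -0.108 0.04 0 0 0 0;0.003 -0.108 0.046 0 0 0 0;0.003 -0.108 0.051 0 0 0 0;0.003 -0.108 0.054 0 0 0 0'; python3 go.py .5925 -.0195 .231 -84.75
```

```text
time_s: 62.28
position: [0.5907, -0.0184, 0.2329]
tcp_rot: [[0.092, -0.996, 0.003], [-0.996, -0.092, 0.001], [-0.001, -0.003, -1.0]]
force: [-2.9, 1.4, 12.2]
opening: 0.006
t 62.27 p [ 0.5907 -0.0184  0.2329] yaw -84.72 tilt [0.17 0.05] F [-2.9  1.4 12.2] open 0.006 J [-13.  28.  88.   0.  64.  72.]
row [ 0.0012 -0.0017  0.0019] [-0.17  0.03  0.03] rows>= 0.0
```

```bash
python3 -m jog '0 0 0.002 0 0 0 0;0 0 0.004 0 0 0 0;0 0 0.006 0 0 0 0;0 0 0.007 0 0 0 0;0 0 0.007 0 0 0 0'; python3 go.py .4841 -.0258 .0355 -84.75
```

```text
time_s: 62.9
position: [0.5908, -0.0184, 0.2306]
tcp_rot: [[0.092, -0.996, 0.005], [-0.996, -0.092, -0.0], [0.001, -0.005, -1.0]]
force: [-10.3, 2.1, 32.9]
opening: 0.005
t 62.9 p [ 0.5908 -0.0184  0.2306] yaw -84.7 tilt [ 0.31 -0.01] F [-10.3   2.1  32.9] open 0.005 J [-13.  28.  88.   0.  64.  72.]
row [-0.0027  0.1079  0.1946] [-0.31 -0.04  0.05] rows>= 3.6
```

```bash
python3 -m jog '0 0 -0.01 0 0 0 0;0 0 -0.02 0 0 0 0;0 0 -0.03 0 0 0 0;0 0 -0.045 0 0 0 0;-0.002 0.04 -0.06 0 0 0 0.3;-0.002 0.09 -0.06 0 0 0 0.65;-0.002 0.106 -0.04 0 0 0 0.65;-0.002 0.106 0.0 0 0 0 0.65'; python3 look.py F; python3 go.py .4845 -.0257 .0355 -84.75;python3 - <<'E'
import cv2
p=cv2.imread("pics/F_scene.png")[150:280,200:350]; cv2.imwrite("pics/Fz.png",cv2.resize(p,None,fx=4,fy=4,interpolation=cv2.INTER_CUBIC))
E
```

```text
time_s: 63.9
position: [0.4857, -0.0268, 0.2251]
tcp_rot: [[0.092, -0.996, 0.007], [-0.996, -0.092, -0.001], [0.002, -0.007, -1.0]]
force: [1.3, 0.1, -1.1]
opening: 0.374
t 64.0 p [ 0.4827 -0.0259  0.2212] yaw -84.74 tilt [-0.31  0.16] F [-0.1 -0.4  0. ] open 0.465 J [-16.  21. 103.   0.  56.  68.]
row [ 0.0006 -0.0027  0.1857] [0.29 0.18 0.01] rows>= 3.0
```

View pics/Fz.png

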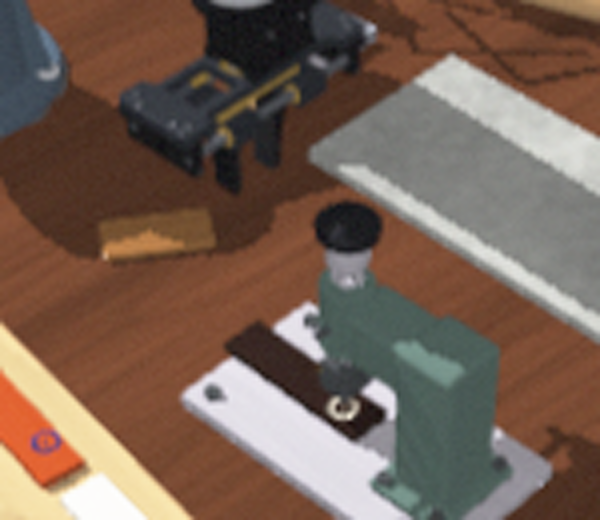

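```bash
python3 -m jog '0 0.002 0.05 0 0 0 0.65;0 0.002 0.1 0 0 0 0.65;0 0.002 0.14 0 0 0 0.65;0 0.002 0.17 0 0 0 0.65;0 0.002 0.188 0 0 0 0.65;0 0.002 0.188 0 0 0 0.65;0 0.002 0.188 0 0 0 0.65'; python3 go.py  .4845 -.0257 .0355 -84.75
```

```text
time_s: 64.88
position: [0.4859, -0.0269, 0.0367]
tcp_rot: [[0.092, -0.996, 0.005], [-0.996, -0.092, -0.0], [0.001, -0.005, -1.0]]
force: [-0.9, -1.6, -0.5]
opening: 0.647
t 64.88 p [ 0.4859 -0.0269  0.0367] yaw -84.71 tilt [ 0.27 -0.01] F [-0.9 -1.6 -0.5] open 0.647 J [-16.  41. 110.   0.  29.  68.]
row [-0.0014  0.0013  0.0012] [-0.27 -0.03  0.04] rows>= 0.0
```

```bash
python3 -m jog '0 0 0 0 0 0 0.3;0 0 0 0 0 0 0.3;0 0 0 0 0 0 0.3;0 0 -0.005 0 0 0 0.3;0 0.03 -0.005 0 0 0 0.3;0 0.06 -0.005 0 0 0 0.3;0 0.085 -0.03 0 0 0 0.3;0 0.095 -0.08 0 0 0 0.3'; python3 go.py .357 -.3208 .1 -92.45
```

```text
time_s: 65.88
position: [0.3868, -0.0347, 0.1152]
tcp_rot: [[0.091, -0.996, -0.004], [-0.996, -0.091, 0.003], [-0.004, 0.004, -1.0]]
force: [1.4, -0.7, -0.5]
opening: 0.455
t 65.88 p [ 0.3868 -0.0347  0.1152] yaw -84.76 tilt [-0.22  0.18] F [ 1.4 -0.7 -0.5] open 0.455 J [-22.  27. 122.   0.  31.  63.]
row [0.2822 0.0557 0.0144] [0.22 0.19 7.69] rows>= 4.6
```

```bash
python3 -m jog '0.05 0 -0.03 0 0 2 0.3;0.1 0.01 -0.03 0 0 5 0.3;0.16 0.02 -0.03 0 0 7.7 0.3;0.22 0.04 -0.03 0 0 7.7 0.3;0.28 0.055 -0.02 0 0 7.7 0.3;0.281 0.055 0.02 0 0 7.7 0.3;0.281 0.055 0.05 0 0 7.7 0.3;0.281 0.055 0.05 0 0 7.7 0.3'; python3 go.py .357 -.3208 .0357 -92.45; python3 look.py G;python3 - <<'E'
import cv2
p=cv2.imread("pics/G_scene.png")[150:340,130:330]; cv2.imwrite("pics/Gz.png",cv2.resize(p,None,fx=3,fy=3,interpolation=cv2.INTER_CUBIC))
E
```

```text
time_s: 66.88
position: [0.36, -0.3189, 0.0639]
tcp_rot: [[-0.043, -0.999, 0.0], [-0.999, 0.043, 0.005], [-0.005, 0.0, -1.0]]
force: [-0.4, 0.2, -0.4]
opening: 0.456
t 66.88 p [ 0.36   -0.3189  0.0639] yaw -92.44 tilt [0.01 0.29] F [-0.4  0.2 -0.4] open 0.456 J [-55.  37. 110.   0.  33.  37.]
row [0.0021 0.0029 0.0282] [0.01 0.29 0.01] rows>= 0.5
```

View pics/Gz.png

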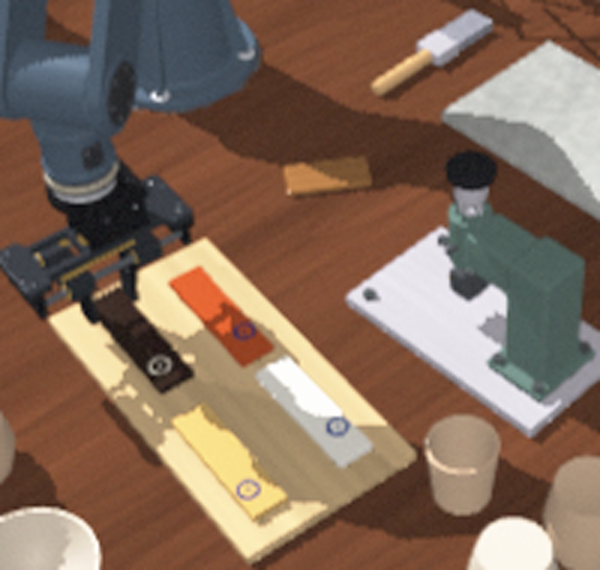

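```bash
python3 -m jog '0.001 0.003 0.012 0 0 0 0.3;0.001 0.003 0.022 0 0 0 0.3;0.001 0.003 0.028 0 0 0 0.3;0.001 0.003 0.028 0 0 0 0.3;0.001 0.003 0.028 0 0 0 0.65;0.001 0.003 0.028 0 0 0 0.65;0 0.003 0 0 0 0 0.65;0 0.003 -0.06 0 0 0 0.65'; python3 go.py .3 .35 .3 -50
```

```text
time_s: 67.97
position: [0.3572, -0.3191, 0.1249]
tcp_rot: [[-0.042, -0.999, 0.0], [-0.999, 0.042, 0.005], [-0.005, -0.0, -1.0]]
force: [1.0, -0.5, 0.4]
opening: 0.643
t 67.97 p [ 0.3572 -0.3191  0.1249] yaw -92.42 tilt [0.02 0.27] F [ 1.  -0.5  0.4] open 0.643 J [-55.  30. 109.   0.  41.  37.]
row [-0.6669  0.0854 -0.1719] [ -0.11   0.25 -42.42] rows>= 11.1
```

```bash
python3 -m jog '0 0 -0.06 0 0 0 0.65;-0.03 -0.03 -0.12 0 0 -5 0.65;-0.09 -0.06 -0.18 0 0 -10 0.65;-0.15 -0.08 -0.2 0 0 -15 0.65;-0.21 -0.08 -0.2 0 0 -20 0.65;-0.27 -0.08 -0.2 0 0 -25 0.65;-0.33 -0.08 -0.2 0 0 -30 0.65;-0.39 -0.08 -0.2 0 0 -35 0.65'; python3 -m jog '-0.06 0 0 0 0 0 0.65;-0.12 0 0 0 0 0 0.65;-0.18 0 0 0 0 0 0.65;-0.18 0 0 0 0 0 0.65;-0.18 0 0 0 0 0 0.65'; python3 look.py H
python3 - <<'E'
import cv2
p=cv2.imread("pics/H_top.png")[165:295,300:385]; cv2.imwrite("pics/Hzt.png",cv2.resize(p,None,fx=4.5,fy=4.5,interpolation=cv2.INTER_CUBIC))
p=cv2.imread("pics/H_scene.png")[220:335,140:275]; cv2.imwrite("pics/Hzs.png",cv2.resize(p,None,fx=5,fy=5,interpolation=cv2.INTER_CUBIC))
E
```

```text
time_s: 68.97
position: [0.4524, 0.0436, 0.3264]
tcp_rot: [[0.541, -0.841, 0.005], [-0.841, -0.541, 0.0], [0.003, -0.004, -1.0]]
force: [1.6, -0.7, 0.1]
opening: 0.649
time_s: 69.6
position: [0.3558, 0.1933, 0.3259]
tcp_rot: [[0.54, -0.842, 0.005], [-0.842, -0.54, -0.0], [0.003, -0.004, -1.0]]
force: [0.5, -0.3, 0.8]
opening: 0.651
```

View pics/Hzt.png

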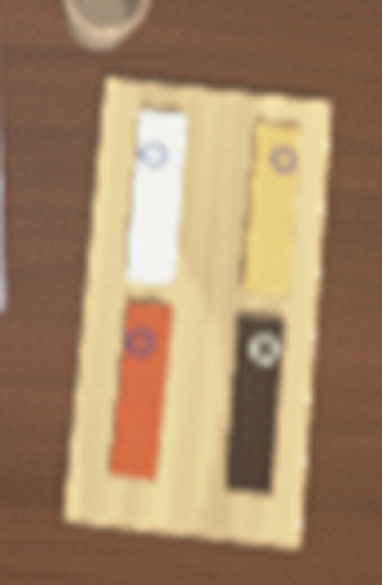

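View pics/Hzs.png

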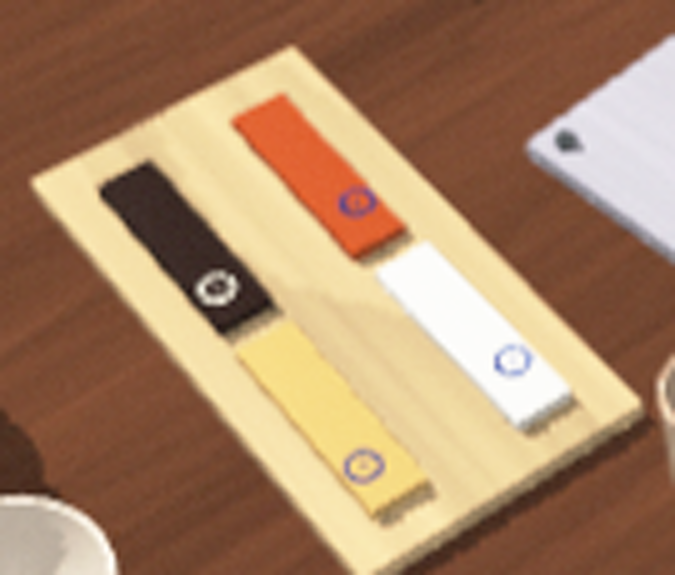

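View pics/H_scene.png

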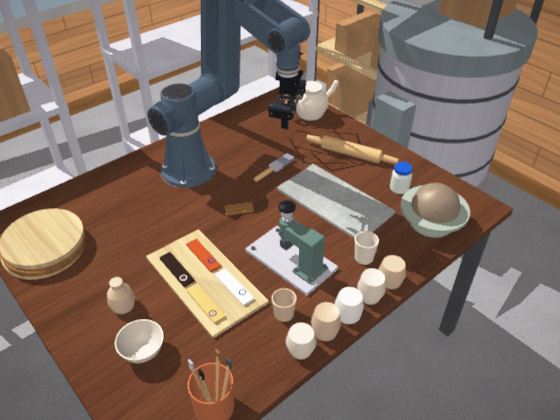

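```bash
python3 -c "
from rig import *
s=read_state(); print(s['time_s'],abs(s['qvel']).max()); print(hand_in())"
```

```text
69.7 0.8245868283880248
the job is handed in; nothing more can be done
None
```

I stamped the four tiles in order (white, buff, red, dark) and laid them face up on the plywood ware board, then handed the job in at about 70 s.

- **Strokes:** each tile got one stroke. On every stroke the knob went down about 20 mm to a firm stop, with the force at the tool rising to 28–33 N, and it came back up afterwards.
- **Ring centring:** before each stroke I compared the tile and bed positions in the scene camera. Buff and red were within about 1 mm of centre, dark about 1–2 mm, and white about 2–3 mm, the least exact.
- **Knocked tile:** the red tile was knocked up against the dark one during the run. I dragged it clear by its free end, then picked it up again by the other end. I saw no sign of the grip slackening.
- **Final pictures:** all four tiles lie flat on the board, face up, inside the edges and with gaps between them. Every pot is upright and the arm is clear.
- **Not confirmed:** the pictures are too coarse to read the stamped numbers. The strokes are confirmed only by travel and force, not by the print. The two cameras also disagreed by several millimetres in places, so I lined up tile and bed within the same picture.

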